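Photograph the core plugs and pack the photo kit away

ROBOT

A 6-joint arm with a two-finger parallel gripper is mounted at the origin on the work surface. World frame = base frame: x ahead of the robot, y to its left, z up, the work surface at z = 0. Lengths are in mm, angles in rad, forces in N, time in s.
With the tool pointing down it reaches from about 350 to 775 mm from the base axis. Payload 5.5 kg.
Tool frame: the origin (TCP) lies at the very end of the fingers, on their centre line; the grasp point (between the pads) lies 19 mm behind it (robot.grasp_offset is the distance from the TCP to the grasp point, in mm); z points along the fingers, y is the line along which they close (so a half turn about z gives the same grasp; the last joint's range is limited). The gripper opens to 85 mm and grips with 20 to 120 N. Pads are 22 mm wide; open, the fingers measure 114 mm over their backs; the gripper's body (76 mm by 85 mm) begins 54 mm behind the grasp point. The pads swing forward as they close: fully open they stand 13 mm farther back than shut.
Start: joints at [0.991, 0.313, 0.046, 1.304, 0, 1.431], TCP at [244.84, 520.312, 231.323] pointing down, gripper open.
Joint ranges: [-2.76, 2.76], [-0.86, 1.69], [-1.03, 1.26], [-2.2, 2.34], [-1.47, 1.5], [-3.14, 3.14]. Speed limits (rad/s): [2.57, 2.57, 3.14, 3.14, 3.14, 3.14].

INTERFACE

Orientations are given as a unit quaternion [x, y, z, w].
In Python, from rig import robot gives the robot as it stands.
- The arm moves only by the tool play_rows, never from a script. Its argument "series" is a list of rows, each a list of 5 numbers: the finger opening in m, from 0 to 0.0854, then the shift along the world's x, y, z in m, then the turn about the world's z in rad. A call has 1 to 5 rows; each row shifts and turns the commanded pose from where the row before left it; what a row does not reach is not made up. A row lasts 1/12 s, in which the tool goes at most 41.7 mm and 7.16 degrees, less where a joint would pass 70% of its speed; a pose out of reach is approached as far as the arm can. A call with a gripper value outside its range is refused whole. The fingers move at their own pace and stop on an object; the grip force is fixed at half the most. Time passes only in rows, so rows that do not move let the fingers close. It gives the time, the measured TCP pose, the force, the opening and the grip force at its end, in the units of the state.
- robot.state(): the state, without advancing time (a new reading comes with each control period).
- robot.read_camera(name): name is "scene" or "top" or "wrist"; returns the picture (384x512x3 uint8, red, green, blue); there is no depth.
- robot.camera_params(name): a dict with "mtx" (3x3 intrinsics, pixels), "distortion" ([k1, k2, p1, p2, k3] as OpenCV has them; the pictures are not rectified), "T" (4x4, takes a point from camera to world coordinates). Camera axes: x right, y down, z forward; pixel columns grow to the right and rows downward; lengths in mm; the calibration is good to about 2 mm. A picture is of the moment at which its call begins: read the wrist's pose just before it. camera_params takes no time and is no camera call; for the wrist camera it gives the pose at the moment of the call.
- robot.hand_in(): hands the job in; it is judged then, once.
The state is a dict: "time_s": time; "joints": joint angles; "qvel": joint speeds; "joint_torque": joint torques, N m; "ee_pos": TCP position; "tool_rot": TCP orientation; "force": force on the tool from outside, world axes, zero at the start; "moment": the same for the moment, N m; "finger_gap": opening from 0.0 (shut) to 1.0 (fully open); "finger_force": force on a finger pad.
Only numpy, scipy, OpenCV 4.12 (cv2) and the standard library are available. Lean on these libraries where they do the work, as an engineer would, in place of code of your own. Each camera call takes 0.05 s, during which the arm holds its last target. There are 200 camera calls.

TASK

Set up the record photograph of the core plugs standing on the black board: lay the scale bar flat on the camera side of the aluminium reference plug, about 40 mm clear of it, centred on it and parallel to the board's long edges, and put one yellow target puck flat on the board directly to the left (as the robot sees it) of every rock plug, in line with it and about 15 mm clear of the rock. When all is in place, take the picture by pressing the red shutter button fully down and letting it come up again. Then pack the kit as you found it: all three pucks flat in the pockets of the tray, one to a pocket, and last the scale bar over them on its two blue cradles; leave the plugs standing where they are and do not disturb the other things on the bench.

Things in the scene. Friction and masses are not known exactly. Their poses are not given: they have to be found in the camera images.
- board: matt black photo board fixed to the bench, 150 mm (its x) by 450 mm (its y), 4 mm thick, turned at most 0.1 rad. Origin: centre of its underside; x points away from the robot to the camera that stands on the far side on a low tripod, y to the robot's left. The plugs stand in one row along it.
- ref_plug: The reference plug, bright aluminium with two thin dark rings, always there; otherwise like the rock plugs: a core plug: upright cylinder 38 mm in diameter and 50 mm tall, 0.13 kg, loose on the board. Origin: centre of its underside, z up; its x and y axes are parallel to those of the board.
- sand_plug: Red-brown sandstone, a core plug: upright cylinder 38 mm in diameter and 50 mm tall, 0.13 kg, loose on the board. Origin: centre of its underside, z up; its x and y axes are parallel to those of the board. May be absent (None).
- lime_plug: Cream limestone, a core plug: upright cylinder 38 mm in diameter and 50 mm tall, 0.13 kg, loose on the board. Origin: centre of its underside, z up; its x and y axes are parallel to those of the board. May be absent (None).
- green_plug: Dark green greenstone, a core plug: upright cylinder 38 mm in diameter and 50 mm tall, 0.13 kg, loose on the board. Origin: centre of its underside, z up; its x and y axes are parallel to those of the board. May be absent (None). Neighbouring plugs stand about 110 mm apart, in any order.
- puck1: Yellow target puck, a disc 28 mm in diameter and 12 mm thick, 25 g, black and white quadrants on both faces, so either face may be up. Origin: its centre; z is the disc's axis. It starts flat in a pocket of the tray, under the scale bar. When a rock plug is absent, one puck is spare and stays in the tray.
- puck2: Like puck1.
- puck3: Like puck1.
- scale_bar: Flat bar with black and white scale blocks on both faces, 25 mm (x) by 160 mm (y) by 8 mm (z), 70 g. Origin: its centre. It starts on the tray's cradles, its y along the tray's y, covering the pucks.
- kit_tray: Grey kit tray fixed to the bench, 76 mm (x) by 178 mm (y). Origin: centre of its underside. Its flat top is 8 mm high with three square pockets 38 mm wide and 4 mm deep in a row along y, at y = -43, 0 and 43 mm. At both ends, at y = -73 and +73 mm, stands a blue cradle block 14 mm long in y whose top, 20 mm above the bench, carries the scale bar between two 5 mm lips 36 mm apart in x; end stops 26 mm high stand beyond, at y = -87 and +87 mm (inner faces 170 mm apart).
- pocket1 (a point): Centre of a puck lying flat in the middle of the first pocket (tray y = -43 mm), 10 mm above the bench; axes as the tray.
- pocket2 (a point): The same for the middle pocket.
- pocket3 (a point): The same for the third pocket (tray y = +43 mm).
- cradle (a point): Centre of the scale bar when it lies centred on the two cradles, 24 mm above the bench; axes as the tray.
- shutter (a joint): Travel of the red shutter button in m: 0 up, 0.006 fully down; springs back; fully down takes 5 N.
- shutter_top (a point): Centre of the top face of the red button, 32 mm in diameter, 22 mm above the bench, on a black round housing 48 mm in diameter fixed to the bench; it is pressed straight down.
- oil_bottle: Bystander: small amber dropper bottle, 36 mm in diameter, 75 mm tall; origin at its underside.
- petri_dish: Bystander: closed clear petri dish 60 mm in diameter, 15 mm high; origin at its underside.
- slide_box: Bystander: blue microscope-slide box 85 x 36 x 30 mm; origin at its underside.
- loupe: Bystander: black loupe, 34 mm in diameter, 28 mm tall, between the tray and the button; origin at its underside.
- forceps: Bystander: steel forceps 125 mm long lying flat along its x; origin at its underside.

How it is judged:
By the outcome, as a careful person would: the job done as asked, in the order asked, and still so for the second after the job is handed in, with the robot touching nothing.
Of sand_plug, lime_plug, green_plug only 2 to 3 are there at a start; the rules pass over those that are not, and their reading is None.
At some moment in a run one of puck1, puck2, puck3, scale_bar may be knocked a few centimetres aside while the robot is not near it.
Once in a run the grip may slacken for a moment while it holds something.
It also fails if it takes over 210 s, if anything falls off the work surface, if the arm or the gripper's body presses on something with over 40 N, if the wrist force passes 120 N, or if a joint passes its speed limit or range.

## Working session

There is one attempt and no reset: what is moved stays moved. The work goes in short steps, Python scripts to look and compute and a tool call to move; the robot and the scene stay as the last step left them, time stands still between calls to the robot, and variables do not carry over. Pictures are saved under pics/ and viewed, at most 14 in all, crops included, and the job is handed in when it is done.

Besides the shell and the picture viewer there is one more tool, called as name(argument=value, ...) on one line, values as JSON. play_rows: Moves the arm, as the interface text tells. Its arguments: {"type":"object","properties":{"series":{"type":"array","items":{"type":"array","items":{"type":"number"}}}},"required":["series"]}

```bash
mkdir -p pics; ls; cat > h.py <<'E'
import numpy as np, cv2
from rig import robot
def snap(n,f=None):
    P=robot.camera_params(n); im=np.asarray(robot.read_camera(n)).copy()
    if f: cv2.imwrite('pics/'+f,im[:,:,::-1])
    return im,P
def ray(P,uv,z):
    K=np.array(P['mtx'],float);d=np.array(P['distortion'],float);T=np.array(P['T'],float)
    n=cv2.undistortPoints(np.array(uv,float).reshape(-1,1,2),K,d).reshape(-1,2)
    v=np.c_[n,np.ones(len(n))]@T[:3,:3].T; o=T[:3,3]
    return o+v*((z-o[2])/v[:,2])[:,None]
def proj(P,X):
    T=np.linalg.inv(np.array(P['T'],float)); 
    r,_=cv2.Rodrigues(T[:3,:3])
    return cv2.projectPoints(np.array(X,float).reshape(-1,1,3),r,T[:3,3],np.array(P['mtx'],float),np.array(P['distortion'],float))[0].reshape(-1,2)
def blobs(m,amin=40):
    n,l,s,c=cv2.connectedComponentsWithStats(m.astype(np.uint8))
    return [(c[i],s[i]) for i in range(1,n) if s[i][4]>=amin]
E
python3 - <<'E'
from h import *
print(robot.state())
for n in ['scene','top','wrist']:
    im,P=snap(n,n+'0.png'); print(n,np.round(P['T'],2).tolist(),np.array(P['mtx']).tolist(),P['distortion'])
E
```

```text
pics
{'time_s': 0.0, 'joints': array([ 9.91427784e-01,  3.13998327e-01,  4.50044168e-02,  1.30359809e+00,
       -2.26957505e-06,  1.43114439e+00]), 'qvel': array([ 0.00163198,  0.00010108,  0.00101146, -0.0011294 , -0.00021508,
        0.00062715]), 'joint_torque': array([-5.33996317e-04, -4.80627072e+01,  2.98534495e+01,  1.93874975e-02,
       -1.55497387e-04, -9.81053148e-06]), 'ee_pos': array([244.52889155, 519.86383654, 230.42044909]), 'tool_rot': array([ 2.18091250e-01,  9.75927969e-01, -8.40834753e-04, -3.14810244e-04]), 'force': array([-0.05217371, -0.68448346, -0.67495168]), 'moment': array([ 0.05790445, -0.03314111, -0.05846181]), 'finger_force': 0.0, 'finger_gap': 1.0028848842477753}
scene [[-0.77, 0.47, -0.44, 1136.14], [0.64, 0.57, -0.51, 659.44], [0.01, -0.67, -0.74, 1027.82], [0.0, 0.0, 0.0, 1.0]] [[473.0192573526452, 0.0, 258.523434461225], [0.0, 473.0192573526452, 190.56231589974718], [0.0, 0.0, 1.0]] [-0.13946465  0.          0.          0.          0.        ]
top [[-0.0, -0.98, 0.2, 356.33], [-1.0, 0.0, -0.0, -3.75], [0.0, -0.2, -0.98, 982.77], [0.0, 0.0, 0.0, 1.0]] [[390.68700821721427, 0.0, 257.81527515442957], [0.0, 390.68700821721427, 194.31746470291475], [0.0, 0.0, 1.0]] [-0.07422557  0.          0.          0.          0.        ]
wrist [[0.43, 0.86, 0.29, 170.72], [0.9, -0.4, -0.14, 555.08], [-0.0, 0.32, -0.95, 373.11], [0.0, 0.0, 0.0, 1.0]] [[282.62049304529563, 0.0, 256.2277148974483], [0.0, 282.62049304529563, 189.27396357587926], [0.0, 0.0, 1.0]] [-0.06771504  0.          0.          0.          0.        ]
```

View pics/top0.png

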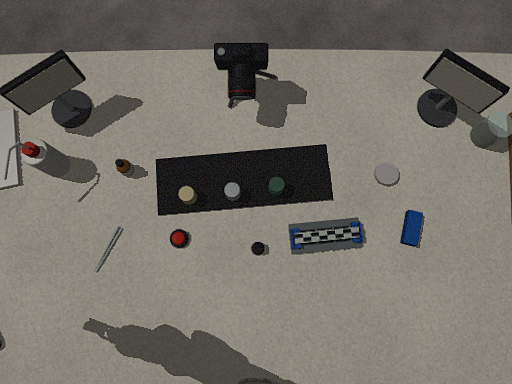

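View pics/scene0.png

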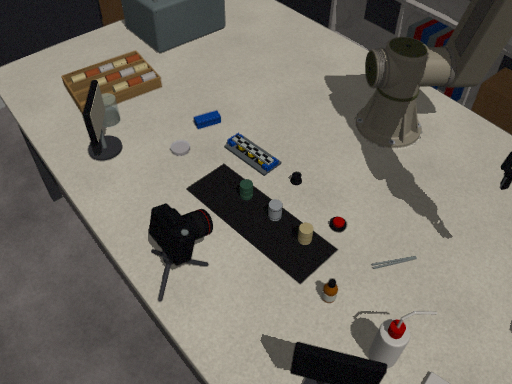

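Top view: the lime plug is at (188,195), the reference at (232,190) and the green plug at (277,185). The tray is at (326,235), the button at (179,238), and the loupe at (258,248) between them. There is no sandstone plug, so I need two pucks. Next I measure.

```bash
cat > m.py <<'E'
from h import *
from scipy.spatial.transform import Rotation as R
im,P=snap('top'); hsv=cv2.cvtColor(im,cv2.COLOR_RGB2HSV); H,S,V=[hsv[...,i].astype(int) for i in range(3)]
# board
m=(V<60); m[:140]=0; m[220:]=0; m[:,:150]=0; m[:,340:]=0
m=cv2.morphologyEx(m.astype(np.uint8),cv2.MORPH_CLOSE,np.ones((15,15)))
c=max(cv2.findContours(m,0,2)[0],key=cv2.contourArea)
w=ray(P,c.reshape(-1,2),4)[:,:2]
r=cv2.minAreaRect(w.astype(np.float32)); print('board',r)
# blue cradles
m=(H>100)&(H<130)&(S>120)&(V>50)
for c,s in blobs(m,8): print('blue',np.round(c,1),s,np.round(ray(P,c,22)[0],1))
m=((H<8)|(H>172))&(S>150)&(V>60)
for c,s in blobs(m,8): print('red',np.round(c,1),s,np.round(ray(P,c,22)[0],1))
for n,u,v in [('lime',188,195),('ref',232,190),('green',277,185)]:
    x=im[v-20:v+20,u-20:u+20].astype(int); print(n, im[v-2:v+3,u-2:u+3].mean((0,1)))
print(R.from_quat(robot.state()['tool_rot']).as_matrix().round(3))
big=cv2.resize(im[130:270,150:380],None,fx=3.4,fy=3.4,interpolation=cv2.INTER_CUBIC); cv2.imwrite('pics/crop1.png',big[:,:,::-1])
E
python3 m.py
```

```text
board ((599.0279541015625, 28.895309448242188), (149.0355682373047, 449.4972229003906), 5.116474151611328)
blue [411.5 227.3] [400 210  23  36 562] [ 468.7 -392.7   22. ]
blue [357.2 231.9] [350 222  13  21 111] [ 458.3 -254.4   22. ]
blue [291.1 238.3] [290 228   4  21  37] [443.5 -90.   22. ]
blue [295.4 230.4] [293 228   7   8  34] [ 462.9 -100.8   22. ]
blue [296.8 244.7] [294 238   7  11  33] [ 427.8 -103.5   22. ]
red [233.3  90.4] [230  90   7   2   9] [837.5  55.9  22. ]
red [ 29.7 144.7] [ 24 142  11   7  47] [689.9 595.2  22. ]
red [ 26.4 151. ] [ 22 147  11   8  57] [672.4 602.1  22. ]
red [177.8 237.7] [172 232  13  13 133] [445.5 188.9  22. ]
lime [139.   128.32  99.16]
ref [121.56 123.6  123.8 ]
green [47.56 65.96 54.8 ]
[[-0.905  0.426 -0.001]
 [ 0.426  0.905 -0.001]
 [ 0.    -0.001 -1.   ]]
```

View pics/crop1.png

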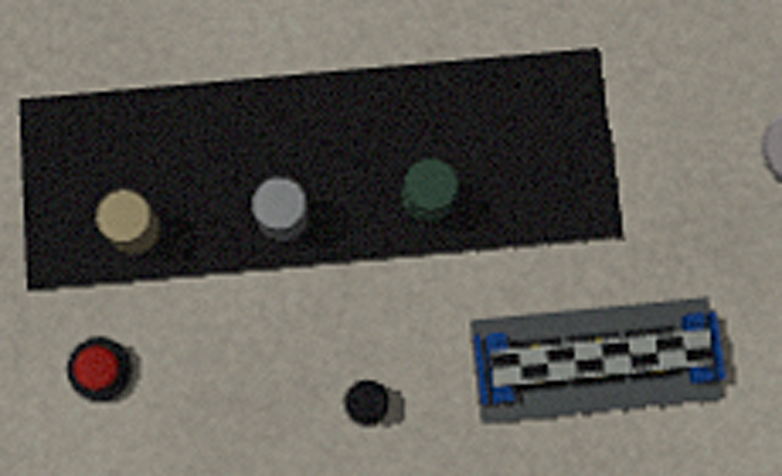

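The crop shows the three plug tops at about (124,216), (279,204) and (431,186). The bar lies on the cradles and its direction follows the tray's. Now I refine the positions.

```bash
cat > m2.py <<'E'
from h import *
im,P=snap('top'); f=lambda u,v:(u/3.4+150-.35,v/3.4+130-.35)
hsv=cv2.cvtColor(im,cv2.COLOR_RGB2HSV); V=hsv[...,2].astype(int)
th=np.deg2rad(5.116); bx=np.array([np.cos(th),np.sin(th)]); by=np.array([-np.sin(th),np.cos(th)]); b0=np.array([599.0,28.9])
for n,u,v,t in [('lime',124,216,105),('ref',279,204,95),('green',431,186,48)]:
    a,b=f(u,v); m=V>=t; k=np.zeros_like(m); k[int(b)-12:int(b)+13,int(a)-12:int(a)+13]=1
    c,s=max(blobs(m&k,20),key=lambda q:q[1][4]); w=ray(P,[c],54)[0][:2]; e=ray(P,[(a,b)],54)[0][:2]
    print(n,np.round(c,1),s,w.round(1),'eye',e.round(1),'board',((e-b0)@bx).round(1),((e-b0)@by).round(1))
# tray by contrast: grey darker than bench
m=np.zeros(V.shape,np.uint8); R=(slice(212,262),slice(280,372)); m[R]=((V[R]<105)|(hsv[...,1][R]>90))
m=cv2.morphologyEx(m,cv2.MORPH_OPEN,np.ones((3,3)));m=cv2.morphologyEx(m,cv2.MORPH_CLOSE,np.ones((9,9)))
c=max(cv2.findContours(m,0,2)[0],key=cv2.contourArea)
print('tray',cv2.minAreaRect(ray(P,c.reshape(-1,2),8)[:,:2].astype(np.float32)))
q=[f(*p) for p in [(492,350),(709,330),(712,366),(494,388)]] # bar top corners
w=ray(P,q,28); print('bar',w.round(1).tolist(),w.mean(0).round(1))
E
python3 m2.py
```

```text
lime [185.8 193.2] [178 186  16  15 182] [550.7 167. ] eye [550.8 166.1] board -35.8 141.0
ref [231.5 189.4] [224 183  15  14 173] [559.8  55.8] eye [559.2  55.2] board -37.3 29.7
green [275.8 184.1] [268 177  16  17 188] [572.9 -52.4] eye [572.2 -53.8] board -34.1 -80.0
tray ((451.40802001953125, -181.55291748046875), (77.78308868408203, 190.4692840576172), 5.284275054931641)
bar [[456.8, -97.6, 28.0], [470.5, -255.9, 28.0], [444.3, -256.8, 28.0], [429.5, -98.5, 28.0]] [ 450.3 -177.2   28. ]
```

Everything checks against the given sizes. I head for the tray first, since the bar covers the pucks.

play_rows(series=[[0.06, 0.01, -0.035, 0, -0.05], [0.06, 0.01, -0.035, 0, -0.05], [0.06, 0.01, -0.035, 0, -0.05], [0.06, 0.01, -0.035, 0, -0.05], [0.06, 0.01, -0.035, 0, -0.05]])

```text
time_s: 0.67
ee_pos: [294.8, 343.8, 231.2]
tool_rot: [0.339, 0.941, -0.0, 0.0]
force: [1.9, -0.3, -0.6]
finger_gap: 0.7
finger_force: 0.0
```

play_rows(series=[[0.06, 0.01, -0.035, 0, -0.05], [0.06, 0.01, -0.035, 0, -0.05], [0.06, 0.01, -0.035, 0, -0.05], [0.06, 0.01, -0.035, 0, -0.05], [0.06, 0.01, -0.035, 0, -0.05]])

```text
time_s: 1.08
ee_pos: [344.8, 168.7, 231.5]
tool_rot: [0.454, 0.891, 0.0, 0.0]
force: [1.0, -0.7, -0.6]
finger_gap: 0.703
finger_force: 0.0
```

play_rows(series=[[0.06, 0.01, -0.035, 0, -0.05], [0.06, 0.01, -0.035, 0, -0.05], [0.06, 0.01, -0.035, 0, -0.05], [0.06, 0.01, -0.035, 0, -0.05], [0.06, 0.01, -0.035, 0, -0.05]])

```text
time_s: 1.5
ee_pos: [394.9, -6.5, 231.6]
tool_rot: [0.562, 0.827, 0.0, 0.0]
force: [0.6, 0.8, -0.0]
finger_gap: 0.704
finger_force: 0.0
```

play_rows(series=[[0.06, 0.01, -0.035, 0, -0.05], [0.06, 0.01, -0.035, 0, -0.05], [0.06, 0.01, -0.035, 0, -0.05], [0.06, 0.01, -0.035, 0, -0.05], [0.06, 0, 0, 0, -0.04]])

```text
time_s: 1.92
ee_pos: [436.9, -150.5, 231.1]
tool_rot: [0.659, 0.753, -0.0, 0.002]
force: [1.5, -0.0, 0.3]
finger_gap: 0.7
finger_force: 0.0
```

```bash
cat > w.py <<'E'
import sys
from h import *
im,P=snap('wrist'); s=robot.state(); print(s['ee_pos'].round(1),2*np.arctan2(s['tool_rot'][0],s['tool_rot'][1]))
cv2.imwrite('pics/'+sys.argv[1],cv2.resize(im,None,fx=1.56,fy=1.56,interpolation=cv2.INTER_CUBIC)[:,:,::-1])
np.savez('w.npz',im=im,T=P['T'],mtx=P['mtx'],distortion=P['distortion'])
E
python3 w.py w1.png
```

```text
[ 435.5 -147.8  230.9] 1.4383388088115607
```

View pics/w1.png

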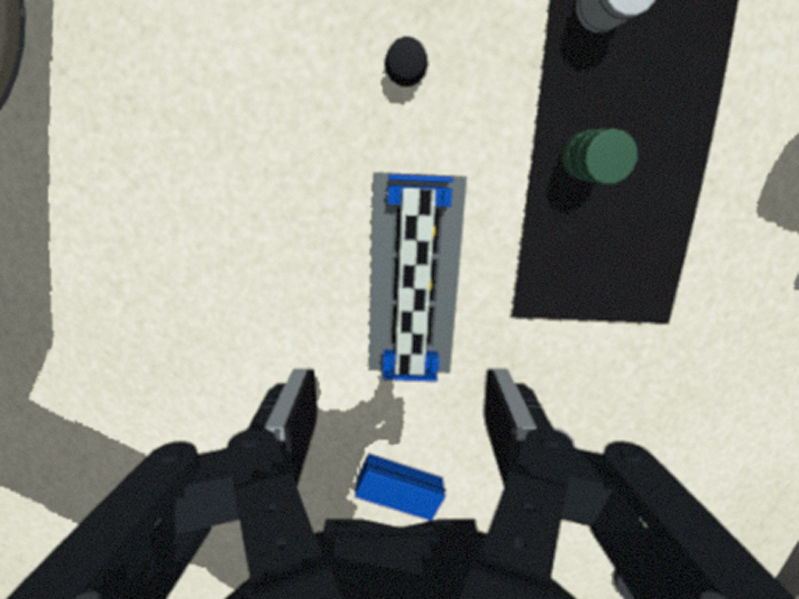

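Wrist view, right = +x and up = +y: the bar corners are about (402,187), (436,187), (426,375) and (394,375). The tray corners are (374,173), (467,177), (451,372) and (370,370).

```bash
cat > c.py <<'E'
from h import *
P=dict(np.load('w.npz'))
def g(pts,z):
    q=(np.array(pts,float)+.5)/1.56-.5; w=ray(P,q,z)[:,:2]; 
    d1=w[0]-w[3]; d2=w[1]-w[2]; L=[np.linalg.norm(w[i]-w[(i+1)%4]).round(1) for i in range(4)]
    print(w.mean(0).round(1),L,'yaw',[np.arctan2(-d[0],d[1]).round(3) for d in(d1,d2)])
g([(402,187),(436,187),(426,375),(394,375)],28)
g([(374,173),(467,177),(451,372),(370,370)],8)
E
python3 c.py
```

```text
[ 452.7 -176.2] [np.float64(26.1), np.float64(162.0), np.float64(28.3), np.float64(162.0)] yaw [np.float64(0.09), np.float64(0.104)]
[ 454.2 -175.6] [np.float64(75.0), np.float64(176.4), np.float64(75.5), np.float64(177.2)] yaw [np.float64(0.093), np.float64(0.095)]
```

play_rows(series=[[0.055, 0.008, -0.014, -0.03, -0.045], [0.055, 0.008, -0.015, -0.03, 0], [0.055, 0, 0, -0.04, 0], [0.055, 0, 0, -0.03, 0], [0.055, 0, 0, 0, 0]])

```text
time_s: 2.38
ee_pos: [446.4, -170.7, 95.7]
tool_rot: [0.672, 0.741, -0.001, -0.005]
force: [-0.4, 1.6, -0.1]
finger_gap: 0.645
finger_force: 0.0
```

play_rows(series=[[0.055, 0, 0, 0, 0], [0.055, 0, 0, 0, 0], [0.055, 0, 0, 0, 0]])

```text
time_s: 2.63
ee_pos: [452.5, -174.2, 103.8]
tool_rot: [0.672, 0.741, 0.0, 0.002]
force: [0.0, 0.3, 0.2]
finger_gap: 0.644
finger_force: 0.0
```

```bash
cat > s.py <<'E'
from h import *
s=robot.state(); q=s['tool_rot']; print(s['time_s'],s['ee_pos'].round(2),'yaw y',np.arctan2(q[1]**2-q[0]**2,2*q[0]*q[1]).round(4),s['force'].round(1),s['finger_gap']*85.4,s['finger_force'])
E
python3 s.py; python3 s.py
```

```text
2.6333 [ 452.49 -174.22  103.79] yaw y 0.0969 [0.  0.3 0.2] 54.98116256499214 0.0
2.6333 [ 452.49 -174.22  103.79] yaw y 0.0969 [0.  0.3 0.2] 54.98116256499214 0.0
```

play_rows(series=[[0.055, 0, -0.002, -0.02, 0], [0.055, 0, 0, -0.02, 0], [0.055, 0, 0, -0.015, 0], [0.055, 0, 0, -0.01, 0], [0.055, 0, 0, -0.003, 0]])

```text
time_s: 3.05
ee_pos: [451.1, -175.7, 33.5]
tool_rot: [0.672, 0.74, 0.0, 0.0]
force: [-0.4, 0.1, 0.6]
finger_gap: 0.643
finger_force: 0.0
```

play_rows(series=[[0.055, 0, 0, -0.002, 0], [0.055, 0, 0, 0, 0], [0.055, 0, 0, 0, 0], [0.055, 0, 0, 0, 0]])

```text
time_s: 3.38
ee_pos: [451.6, -176.1, 32.3]
tool_rot: [0.672, 0.74, 0.0, 0.001]
force: [0.4, -0.1, -0.3]
finger_gap: 0.642
finger_force: 0.0
```

play_rows(series=[[0.055, 0, 0, 0, 0]])

```text
time_s: 3.47
ee_pos: [451.4, -176.0, 32.0]
tool_rot: [0.672, 0.74, 0.0, 0.001]
force: [0.4, -0.4, 0.7]
finger_gap: 0.645
finger_force: 0.0
```

play_rows(series=[[0.055, 0, 0, 0, 0]])

```text
time_s: 3.55
ee_pos: [451.2, -175.9, 31.8]
tool_rot: [0.672, 0.74, 0.0, 0.001]
force: [-0.5, -0.1, 0.0]
finger_gap: 0.642
finger_force: 0.0
```

play_rows(series=[[0.055, 0.001, 0, -0.004, 0], [0.055, 0, 0, -0.003, 0], [0.055, 0, 0, -0.001, 0], [0.055, 0, 0, 0, 0], [0.055, 0, 0, 0, 0]])

```text
time_s: 3.97
ee_pos: [451.6, -175.6, 23.1]
tool_rot: [0.672, 0.74, -0.0, -0.0]
force: [-0.1, 0.1, 0.0]
finger_gap: 0.644
finger_force: 0.0
```

play_rows(series=[[0.02, 0, 0, 0, 0], [0.02, 0, 0, 0, 0], [0.02, 0, 0, 0, 0], [0.02, 0, 0, 0, 0], [0.02, 0, 0, 0, 0]])

```text
time_s: 4.38
ee_pos: [452.0, -175.7, 23.7]
tool_rot: [0.672, 0.74, 0.0, 0.0]
force: [-0.7, 0.9, 4.8]
finger_gap: 0.26
finger_force: 58.8
```

play_rows(series=[[0.02, 0, 0, 0, 0], [0.02, 0, 0, 0, 0], [0.02, 0, 0, 0, 0]])

```text
time_s: 4.63
ee_pos: [452.0, -175.8, 23.7]
tool_rot: [0.672, 0.74, 0.0, 0.0]
force: [-1.4, 0.8, 4.5]
finger_gap: 0.263
finger_force: 58.9
```

play_rows(series=[[0.02, 0, 0, 0.008, 0], [0.02, 0, 0, 0.02, 0], [0.02, 0, 0, 0.025, 0], [0.02, 0, 0, 0.025, 0], [0.02, 0, 0, 0.012, 0]])

```text
time_s: 5.05
ee_pos: [452.9, -176.3, 116.3]
tool_rot: [0.672, 0.74, 0.0, 0.002]
force: [0.6, 0.3, -1.4]
finger_gap: 0.261
finger_force: 59.0
```

play_rows(series=[[0.02, 0.01, 0.013, 0, 0], [0.02, 0.018, 0.024, 0, 0], [0.02, 0.018, 0.024, 0, 0], [0.02, 0.018, 0.024, 0, 0], [0.02, 0.018, 0.024, 0, 0]])

```text
time_s: 5.47
ee_pos: [534.4, -65.6, 113.6]
tool_rot: [0.673, 0.74, 0.0, 0.0]
force: [-0.0, -0.6, -0.4]
finger_gap: 0.263
finger_force: 59.0
```

play_rows(series=[[0.02, 0.018, 0.024, 0, 0], [0.02, 0.018, 0.024, 0, 0], [0.02, 0.018, 0.024, 0, 0], [0.02, 0.018, 0.024, 0, 0], [0.02, 0.014, 0.018, 0, 0]])

```text
time_s: 5.88
ee_pos: [620.8, 49.4, 113.3]
tool_rot: [0.672, 0.741, 0.0, -0.0]
force: [-0.0, -0.2, 0.6]
finger_gap: 0.26
finger_force: 59.0
```

play_rows(series=[[0.02, 0.006, 0.009, 0, 0], [0.02, 0.001, 0.002, 0, 0], [0.02, 0, 0, 0, 0], [0.02, 0, 0, 0, 0], [0.02, 0, 0, 0, 0]])

```text
time_s: 6.3
ee_pos: [626.0, 57.2, 113.3]
tool_rot: [0.673, 0.74, -0.0, -0.0]
force: [-0.5, -0.5, -0.7]
finger_gap: 0.262
finger_force: 59.0
```

```bash
python3 s.py; python3 w.py w2.png
```

```text
6.3 [626.    57.16 113.33] yaw y 0.0946 [-0.5 -0.5 -0.7] 22.37681515209041 59.02371346950531
[626.1  57.1 113.4] 1.4763006577926117
```

View pics/w2.png

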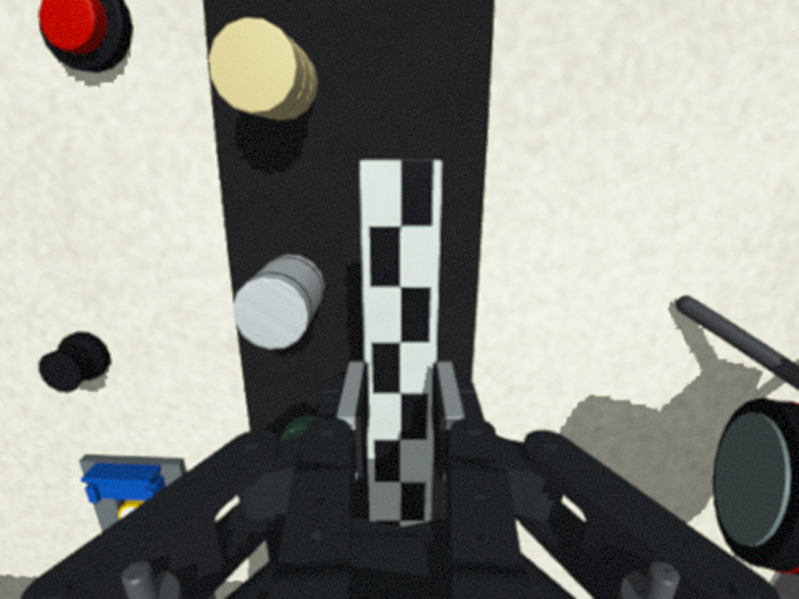

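The bar is held straight. Its far end is at (360–442,160) and its near end at (368–432,522). The ref plug top is at about (277,306) and the lime top at (252,67).

```bash
cat > c.py <<'E'
from h import *
P=dict(np.load('w.npz'))
def g(pts,z): return ray(P,(np.array(pts,float)+.5)/1.56-.5,z)[:,:2].round(1)
print(g([(277,306),(252,67)],54).tolist())
w=g([(360,160),(442,160),(432,522),(368,522)],118); print(w.tolist(),w.mean(0))
b=g([(245,400),(203,0),(493,0),(474,370)],4); print(b.tolist())
E
python3 c.py
```

```text
[[565.4, 60.5], [553.2, 166.8]]
[[606.8, 134.6], [631.4, 136.9], [645.0, -2.9], [619.0, -5.4]] [625.55  65.8 ]
[[530.8, -27.7], [510.9, 204.4], [658.5, 216.5], [678.4, 9.1]]
```

```bash
cat > c.py <<'E'
from h import *
P=dict(np.load('w.npz')); im=P['im']; V=im.max(2).astype(int)
print(V[170:230,145:210:4][::4])
for n,(u,v) in dict(ref=(178,196),lime=(161,43)).items():
    t=np.median(V[v-5:v+6,u-5:u+6]); k=np.zeros_like(V,bool); k[max(0,v-40):v+40,u-40:u+40]=1
    m=(abs(V-t)<t*.09)&k; m=cv2.morphologyEx(m.astype(np.uint8),cv2.MORPH_OPEN,np.ones((3,3)))
    c=max(cv2.findContours(m,0,2)[0],key=cv2.contourArea)
    w=ray(P,c.reshape(-1,2),54)[:,:2].astype(np.float32); print(n,t,cv2.minEnclosingCircle(w),cv2.fitEllipse(w))
E
python3 c.py
```

```text
[[230  33  41  43  38  31  67 139 145 149 148 151 148 123 123  33  37]
 [235  32  39  37  37  82 129 112 123 142 145 149 147 139 111  90  31]
 [240  35  41  36 100 160 197 176 172 148 112 127 142 137 131  97  36]
 [235  47  32 162 214 204 213 213 208 215 181 143 118 129 123 104  35]
 [233  83 148 209 212 209 210 205 210 215 204 201 128 118 119  99  37]
 [236 128 204 208 207 209 207 207 212 211 214 215 155  94 105  86  37]
 [235 200 209 209 204 206 208 210 211 209 208 209 212 114  96  55  43]
 [235 223 207 212 208 207 206 208 207 210 206 209 209 114  84  32  41]
 [234 226 204 207 208 207 206 205 205 208 210 209 206 136  36  39  37]
 [239 235 207 202 205 204 207 210 206 205 207 206 208 104  30  32  34]
 [237 234 167 202 205 202 202 205 209 207 209 202 208  34  34  32  37]
 [236 231  48 195 203 200 206 205 205 208 207 203 129  25  31  42  37]
 [233 227  76  39 175 207 198 203 200 203 208 158  26  23  37  42  37]
 [224 227 121  38  38  70 140 191 167 160  55  18  24  36  42  34  43]
 [235 232 158  36  35  40  36  40  32  23  33  27  30  40  38  36  44]]
ref 208.0 ((561.173583984375, 56.315757751464844), 18.625192642211914) ((561.725341796875, 56.448829650878906), (35.280662536621094, 35.61229705810547), 95.15772247314453)
lime 225.0 ((553.370361328125, 167.55763244628906), 18.200693130493164) ((553.3265991210938, 167.55360412597656), (35.41324996948242, 35.68821716308594), 133.92044067382812)
```

play_rows(series=[[0.02, 0.005, 0.004, -0.015, -0.005], [0.02, 0, 0, -0.025, 0], [0.02, 0, 0, -0.025, 0], [0.02, 0, 0, -0.02, 0], [0.02, 0, 0, -0.01, 0]])

```text
time_s: 6.77
ee_pos: [629.5, 61.3, 15.7]
tool_rot: [0.675, 0.738, -0.001, -0.001]
force: [-0.8, 0.1, -1.9]
finger_gap: 0.263
finger_force: 59.0
```

play_rows(series=[[0.02, 0, 0, -0.005, 0], [0.02, 0, 0, -0.002, 0], [0.02, 0, 0, -0.001, 0], [0.02, 0, 0, -0.001, 0], [0.02, 0, 0, 0, 0]])

```text
time_s: 7.18
ee_pos: [632.8, 62.2, 10.5]
tool_rot: [0.674, 0.739, 0.001, 0.001]
force: [0.6, -0.2, -0.8]
finger_gap: 0.269
finger_force: 41.8
```

play_rows(series=[[0.02, 0, 0, -0.001, 0], [0.02, 0, 0, 0, 0], [0.02, 0, 0, 0, 0], [0.02, 0, 0, 0, 0]])

```text
time_s: 7.52
ee_pos: [632.0, 62.4, 8.6]
tool_rot: [0.674, 0.739, 0.0, 0.0]
force: [-0.5, -1.0, -0.3]
finger_gap: 0.262
finger_force: 58.8
```

play_rows(series=[[0.02, 0, 0, -0.001, 0], [0.02, 0, 0, 0, 0], [0.02, 0, 0, 0, 0], [0.02, 0, 0, 0, 0]])

```text
time_s: 7.85
ee_pos: [632.1, 62.4, 7.8]
tool_rot: [0.674, 0.739, 0.0, 0.0]
force: [-1.2, 0.1, 4.1]
finger_gap: 0.262
finger_force: 59.4
```

play_rows(series=[[0.05, 0, 0, 0, 0], [0.05, 0, 0, 0, 0], [0.05, 0, 0, 0, 0], [0.05, 0, 0, 0.005, 0], [0.05, 0, 0, 0.02, 0]])

```text
time_s: 8.27
ee_pos: [629.1, 62.3, 29.3]
tool_rot: [0.674, 0.739, -0.002, -0.002]
force: [0.2, 0.3, -0.5]
finger_gap: 0.585
finger_force: 0.0
```

play_rows(series=[[0.05, 0, 0, 0.03, 0], [0.05, 0, 0, 0.04, 0], [0.05, 0, 0, 0.035, 0], [0.05, -0.01, -0.02, 0.02, 0], [0.05, -0.02, -0.03, 0, 0]])

```text
time_s: 8.68
ee_pos: [606.6, 13.3, 163.6]
tool_rot: [0.673, 0.74, 0.004, 0.005]
force: [1.8, -1.6, 0.1]
finger_gap: 0.587
finger_force: 0.0
```

play_rows(series=[[0.05, -0.02, -0.035, 0, 0], [0.05, -0.02, -0.035, 0, 0], [0.05, -0.02, -0.035, 0, 0], [0.05, -0.02, -0.035, 0, 0], [0.05, -0.02, -0.02, 0, 0]])

```text
time_s: 9.1
ee_pos: [501.0, -150.7, 157.8]
tool_rot: [0.675, 0.738, -0.0, 0.001]
force: [0.3, -0.7, -0.0]
finger_gap: 0.586
finger_force: 0.0
```

play_rows(series=[[0.05, -0.02, -0.01, 0, 0], [0.05, -0.02, 0, 0, 0], [0.05, -0.01, 0, 0, 0], [0.05, 0, 0, 0, 0], [0.05, 0, 0, 0, 0]])

```text
time_s: 9.52
ee_pos: [452.3, -157.7, 157.8]
tool_rot: [0.674, 0.739, 0.0, 0.001]
force: [-0.1, -0.9, -0.2]
finger_gap: 0.585
finger_force: 0.0
```

```bash
python3 s.py; python3 w.py w3.png; python3 -c "
from h import *
im,P=snap('top');cv2.imwrite('pics/crop2.png',cv2.resize(im[130:270,150:380],None,fx=3.4,fy=3.4,interpolation=cv2.INTER_CUBIC)[:,:,::-1])"
```

```text
9.5167 [ 452.28 -157.66  157.79] yaw y 0.0909 [-0.1 -0.9 -0.2] 49.948160509263104 0.0
[ 452.9 -157.7  157.8] 1.4792925162277295
```

View pics/w3.png

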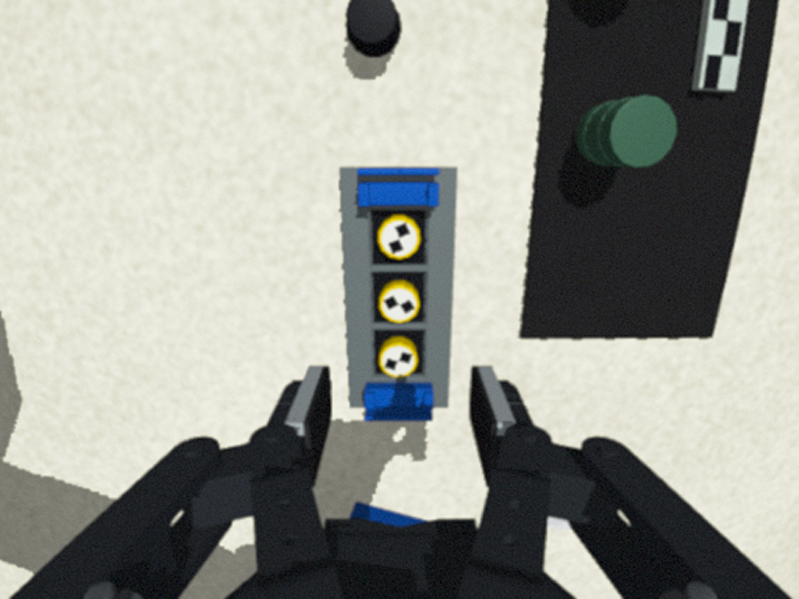

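View pics/crop2.png

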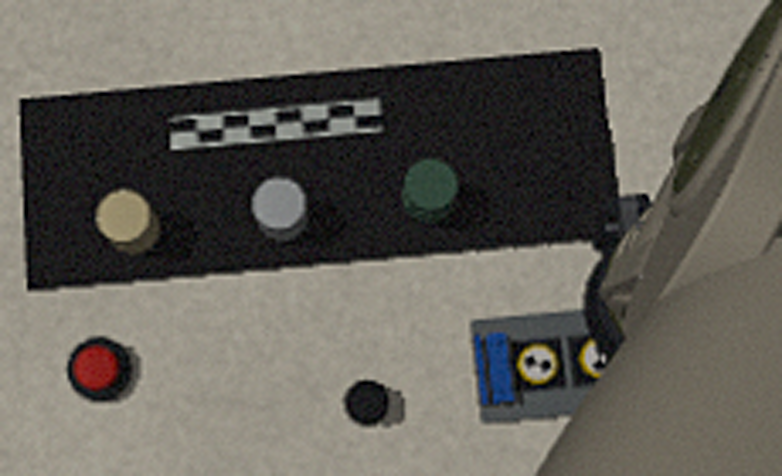

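The bar lies on the board, at (169–383, 97–150) in the top crop. The three pucks are flat in their pockets at (399,237), (400,300) and (399,356) in the wrist view.

```bash
cat > p.py <<'E'
from h import *
# pucks in last wrist shot: (u,v) guesses in raw px given as list of world guesses
def pucks(P,im,guess,z=16):
    hsv=cv2.cvtColor(im,cv2.COLOR_RGB2HSV); V=hsv[...,2]
    out=[]
    for g in guess:
        u,v=proj(P,[(g[0],g[1],z)])[0].astype(int); r=24
        m=np.zeros(V.shape,np.uint8); s=(slice(max(0,v-r),v+r),slice(u-r,u+r))
        m[s]=((V[s]>150)|((hsv[...,1][s]>120)&(hsv[...,0][s]<40)&(V[s]>80)))
        cs=[c for c in cv2.findContours(m,0,2)[0] if cv2.contourArea(c)>60]
        for c in cs:
            w=ray(P,c.reshape(-1,2),z)[:,:2].astype(np.float32); e=cv2.minEnclosingCircle(w)
            if 11<e[1]<18: out.append((round(e[0][0],1),round(e[0][1],1),round(e[1],1)))
    return out
if __name__=='__main__':
    P=dict(np.load('w.npz'))
    print(pucks(P,P['im'],[(456,-133),(452,-176),(448,-219)]))
    im,T=snap('top'); f=lambda q:[(u/3.4+149.65,v/3.4+129.65) for u,v in q]
    w=ray(T,f([(169,117),(381,97),(383,131),(170,150)]),12)[:,:2]; print('bar',w.round(1).tolist(),w.mean(0))
    print([ray(P,[(np.array(q)+.5)/1.56-.5],16)[0,:2].round(1) for q in [(399,237),(400,300),(399,356)]], ray(P,[(np.array((645,131))+.5)/1.56-.5],54)[0,:2])
E
python3 p.py
```

```text
[(449.4, -130.7, 15.2), (453.0, -175.1, 16.0), (457.3, -217.2, 16.8)]
bar [[636.3, 142.2], [651.6, -18.9], [624.7, -20.3], [610.4, 140.7]] [630.73098076  60.90806826]
[array([ 449.7, -130.9]), array([ 454.2, -174.1]), array([ 457.3, -216.3])] [576.03992427 -53.0661161 ]
```

play_rows(series=[[0.05, -0.001, 0.013, -0.02, 0], [0.05, -0.001, 0.013, -0.03, 0], [0.05, 0, 0, -0.03, 0], [0.05, 0, 0, -0.025, 0], [0.05, 0, 0, -0.015, 0]])

```text
time_s: 10.08
ee_pos: [449.3, -130.3, 34.7]
tool_rot: [0.673, 0.739, -0.0, -0.001]
force: [0.1, 0.6, -0.0]
finger_gap: 0.583
finger_force: 0.0
```

play_rows(series=[[0.05, 0, 0, -0.01, 0], [0.05, 0, 0, -0.008, 0], [0.05, 0, 0, -0.004, 0], [0.05, 0, 0, -0.002, 0], [0.05, 0, 0, 0, 0]])

```text
time_s: 10.5
ee_pos: [450.3, -131.7, 13.3]
tool_rot: [0.674, 0.739, 0.0, 0.0]
force: [0.2, 0.1, -1.0]
finger_gap: 0.587
finger_force: 0.0
```

play_rows(series=[[0.05, 0, 0, -0.002, 0], [0.05, 0, 0, -0.001, 0], [0.05, 0, 0, -0.001, 0], [0.05, 0, 0, 0, 0], [0.05, 0, 0, 0, 0]])

```text
time_s: 10.92
ee_pos: [450.0, -131.8, 9.6]
tool_rot: [0.674, 0.739, 0.0, 0.0]
force: [-0.7, 0.4, 0.6]
finger_gap: 0.589
finger_force: 0.0
```

play_rows(series=[[0.022, 0, 0, 0, 0], [0.022, 0, 0, 0, 0], [0.022, 0, 0, 0, 0], [0.022, 0, 0, 0, 0], [0.022, 0, 0, 0, 0]])

```text
time_s: 11.33
ee_pos: [450.0, -131.8, 9.9]
tool_rot: [0.674, 0.739, 0.0, 0.0]
force: [-1.8, 0.2, 5.4]
finger_gap: 0.284
finger_force: 58.6
```

play_rows(series=[[0.022, 0, 0, 0.01, 0], [0.022, 0, 0, 0.02, 0], [0.022, 0, 0, 0.025, 0], [0.022, 0, 0, 0.025, 0], [0.022, 0, 0, 0.01, 0]])

```text
time_s: 11.75
ee_pos: [451.4, -132.4, 102.3]
tool_rot: [0.674, 0.739, 0.001, 0.002]
force: [-0.3, 0.2, -0.0]
finger_gap: 0.284
finger_force: 58.9
```

play_rows(series=[[0.022, 0.004, 0.014, 0, 0], [0.022, 0.008, 0.028, 0, 0], [0.022, 0.008, 0.028, 0, 0], [0.022, 0.008, 0.028, 0, 0], [0.022, 0.008, 0.028, 0, 0]])

```text
time_s: 12.17
ee_pos: [485.8, -4.5, 98.9]
tool_rot: [0.674, 0.738, -0.0, -0.0]
force: [0.3, -0.2, -0.3]
finger_gap: 0.282
finger_force: 58.9
```

play_rows(series=[[0.022, 0.008, 0.028, 0, 0], [0.022, 0.008, 0.028, 0, 0], [0.022, 0.008, 0.028, 0, 0], [0.022, 0.008, 0.028, 0, 0], [0.022, 0.008, 0.028, 0, 0]])

```text
time_s: 12.58
ee_pos: [525.8, 135.8, 98.7]
tool_rot: [0.674, 0.739, -0.0, -0.0]
force: [0.6, 0.3, 0.0]
finger_gap: 0.289
finger_force: 58.9
```

play_rows(series=[[0.022, 0.008, 0.028, 0, 0], [0.022, 0.008, 0.028, 0, 0], [0.022, 0.004, 0.015, 0, 0], [0.022, 0.002, 0.0095, 0, 0], [0.022, 0, 0, 0, 0]])

```text
time_s: 13.0
ee_pos: [547.8, 216.1, 98.7]
tool_rot: [0.673, 0.739, -0.0, -0.0]
force: [0.1, -0.6, -0.4]
finger_gap: 0.28
finger_force: 59.0
```

play_rows(series=[[0.022, 0, 0, 0, 0], [0.022, 0, 0, 0, 0], [0.022, 0, 0, -0.01, 0], [0.022, 0, 0, -0.02, 0], [0.022, 0, 0, -0.02, 0]])

```text
time_s: 13.42
ee_pos: [548.5, 213.7, 49.2]
tool_rot: [0.675, 0.738, 0.001, 0.001]
force: [0.2, -0.5, -0.3]
finger_gap: 0.287
finger_force: 59.0
```

```bash
python3 s.py; python3 w.py w4.png
```

```text
13.4167 [548.54 213.73  49.22] yaw y 0.0893 [ 0.2 -0.5 -0.3] 24.491426542003815 58.95858943462372
[545.4 212.9  44.5] 1.4815828353064169
```

View pics/w4.png

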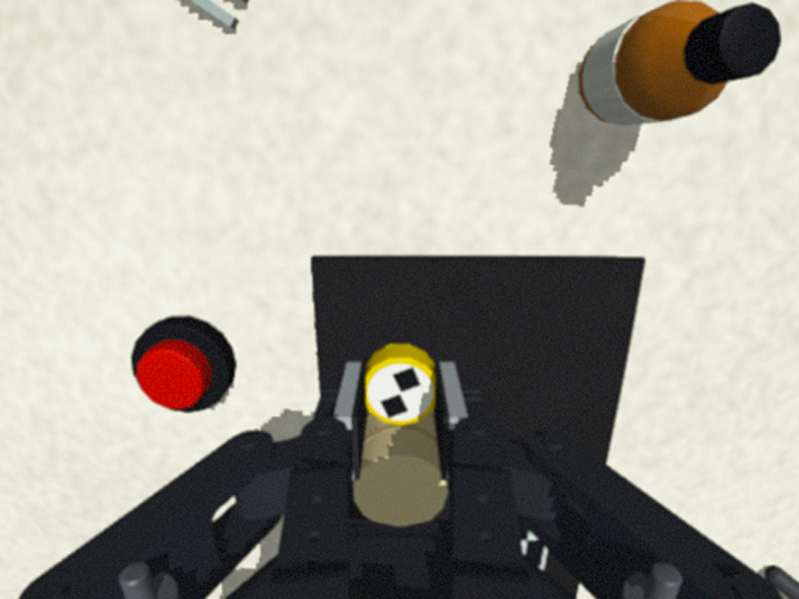

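The puck is held flat at (400,392), in line with the lime plug whose top is at about (400,485).

```bash
cat > c.py <<'E'
from h import *
P=dict(np.load('w.npz'))
g=lambda q,z: ray(P,(np.array(q,float)+.5)/1.56-.5,z)[:,:2].round(1).tolist()
print('puck',g([(400,392),(400,362),(400,424),(365,392),(435,392)],51.5),'lime',g([(353,490),(447,490),(400,525)],54)); print(P['T'][:3,3])
E
python3 c.py; python3 s.py
```

```text
puck [[548.9, 211.8], [547.9, 223.9], [550.2, 198.1], [536.3, 210.7], [561.6, 212.9]] lime [[534.3, 167.5], [571.2, 170.7], [554.3, 150.9]]
[541.15180357 295.43284174 191.84764133]
13.4667 [545.41 212.93  44.48] yaw y 0.0892 [-1.1 -0.3 -2.8] 24.346234563989515 58.9912873506546
```

play_rows(series=[[0.022, 0, 0.0015, -0.01, 0], [0.022, 0, 0, -0.01, 0], [0.022, 0, 0, -0.008, 0], [0.022, 0, 0, -0.005, 0], [0.022, 0, 0, -0.003, 0]])

```text
time_s: 13.88
ee_pos: [547.7, 216.2, 12.7]
tool_rot: [0.674, 0.738, -0.0, -0.0]
force: [0.1, 0.0, 0.1]
finger_gap: 0.285
finger_force: 59.0
```

play_rows(series=[[0.022, 0, 0, -0.001, 0], [0.022, 0, 0, -0.001, 0], [0.022, 0, 0, 0, 0], [0.022, 0, 0, 0, 0], [0.022, 0, 0, -0.001, 0]])

```text
time_s: 14.3
ee_pos: [548.3, 216.5, 10.9]
tool_rot: [0.674, 0.739, 0.001, 0.0]
force: [-0.2, -0.3, -1.0]
finger_gap: 0.283
finger_force: 59.0
```

play_rows(series=[[0.022, 0, 0, -0.001, 0], [0.022, 0, 0, 0, 0], [0.022, 0, 0, 0, 0]])

```text
time_s: 14.55
ee_pos: [548.2, 216.4, 9.9]
tool_rot: [0.674, 0.739, 0.0, 0.0]
force: [-1.4, 0.8, 3.8]
finger_gap: 0.285
finger_force: 59.5
```

play_rows(series=[[0.045, 0, 0, 0, 0], [0.045, 0, 0, 0, 0], [0.045, 0, 0, 0, 0], [0.045, 0, 0, 0.005, 0], [0.045, 0, 0, 0.02, 0]])

```text
time_s: 14.97
ee_pos: [545.2, 215.6, 31.6]
tool_rot: [0.674, 0.739, -0.003, -0.002]
force: [-0.3, 0.1, 0.2]
finger_gap: 0.529
finger_force: 0.0
```

play_rows(series=[[0.045, 0, 0, 0.03, 0], [0.045, 0, 0, 0.03, 0], [0.045, 0, -0.01, 0.015, 0], [0.045, -0.006, -0.025, 0, 0], [0.045, -0.007, -0.03, 0, 0]])

```text
time_s: 15.38
ee_pos: [536.4, 152.0, 111.4]
tool_rot: [0.673, 0.739, 0.002, 0.001]
force: [0.9, -1.3, -0.3]
finger_gap: 0.526
finger_force: 0.0
```

play_rows(series=[[0.045, -0.007, -0.03, 0, 0], [0.045, -0.007, -0.03, 0, 0], [0.045, -0.007, -0.03, 0, 0], [0.045, -0.007, -0.03, 0, 0], [0.045, -0.007, -0.03, 0, 0]])

```text
time_s: 15.8
ee_pos: [499.3, 0.0, 109.7]
tool_rot: [0.674, 0.739, 0.0, 0.0]
force: [0.2, 0.6, -0.5]
finger_gap: 0.526
finger_force: 0.0
```

play_rows(series=[[0.045, -0.007, -0.03, 0, 0], [0.045, -0.007, -0.03, 0, 0], [0.045, -0.007, -0.03, 0, 0], [0.045, -0.007, -0.03, 0, 0], [0.045, -0.007, -0.02, 0, 0]])

```text
time_s: 16.22
ee_pos: [464.6, -141.2, 109.8]
tool_rot: [0.675, 0.738, -0.0, 0.001]
force: [-0.2, 0.0, 0.3]
finger_gap: 0.528
finger_force: 0.0
```

play_rows(series=[[0.045, -0.006, -0.005, 0, 0], [0.045, -0.005, -0.002, 0, 0], [0.045, 0, 0, 0, 0], [0.045, 0, 0, 0, 0], [0.045, 0, 0, 0, 0]])

```text
time_s: 16.63
ee_pos: [454.1, -144.7, 109.4]
tool_rot: [0.674, 0.739, 0.0, 0.0]
force: [-0.7, 0.2, 0.2]
finger_gap: 0.526
finger_force: 0.0
```

```bash
python3 s.py; python3 w.py w5.png; python3 - <<'E'
from p import *
P=dict(np.load('w.npz')); print(pucks(P,P['im'],[(453,-175.5),(457,-218)]))
im,T=snap('top'); print('top',pucks(T,im,[(545,215)]))
E
```

```text
16.6333 [ 454.08 -144.65  109.41] yaw y 0.0925 [-0.7  0.2  0.2] 44.95067731967465 0.0
[ 454.2 -144.7  109.4] 1.4780989584262518
[(453.7, -174.7, 16.4), (456.4, -216.3, 17.2)]
top [(546.4, 216.1, 14.2)]
```

play_rows(series=[[0.045, -0.0005, -0.0145, -0.01, 0], [0.045, 0, -0.015, -0.02, 0], [0.045, 0, 0, -0.025, 0], [0.045, 0, 0, -0.02, 0], [0.045, 0, 0, -0.01, 0]])

```text
time_s: 17.15
ee_pos: [452.2, -174.0, 22.1]
tool_rot: [0.674, 0.739, -0.0, -0.002]
force: [-0.8, 0.1, -0.0]
finger_gap: 0.53
finger_force: 0.0
```

play_rows(series=[[0.045, 0, 0, -0.006, 0], [0.045, 0, 0, -0.004, 0], [0.045, 0, 0, -0.002, 0], [0.045, 0, 0, 0, 0], [0.045, 0, 0, 0, 0]])

```text
time_s: 17.57
ee_pos: [454.0, -175.4, 13.1]
tool_rot: [0.674, 0.739, 0.0, 0.001]
force: [-0.1, -0.4, -0.1]
finger_gap: 0.522
finger_force: 0.0
```

play_rows(series=[[0.045, 0, 0, -0.002, 0], [0.045, 0, 0, -0.001, 0], [0.045, 0, 0, 0, 0], [0.045, 0, 0, 0, 0], [0.045, 0, 0, 0, 0]])

```text
time_s: 17.98
ee_pos: [453.4, -175.2, 9.4]
tool_rot: [0.674, 0.739, 0.0, 0.0]
force: [0.8, -0.7, 0.1]
finger_gap: 0.525
finger_force: 0.0
```

play_rows(series=[[0.022, 0, 0, 0, 0], [0.022, 0, 0, 0, 0], [0.022, 0, 0, 0, 0], [0.022, 0, 0, 0, 0], [0.022, 0, 0, 0, 0]])

```text
time_s: 18.4
ee_pos: [453.4, -175.2, 9.8]
tool_rot: [0.674, 0.739, 0.0, 0.0]
force: [-1.0, 1.0, 4.8]
finger_gap: 0.286
finger_force: 58.7
```

play_rows(series=[[0.022, 0, 0, 0.01, 0], [0.022, 0, 0, 0.02, 0], [0.022, 0, 0, 0.025, 0], [0.022, 0, 0, 0.025, 0], [0.022, 0, 0, 0.01, 0]])

```text
time_s: 18.82
ee_pos: [454.9, -176.1, 102.8]
tool_rot: [0.674, 0.739, 0.001, 0.002]
force: [0.8, -0.7, -0.5]
finger_gap: 0.282
finger_force: 58.9
```

play_rows(series=[[0.022, 0.008, 0.012, 0, 0], [0.022, 0.015, 0.022, 0, 0], [0.022, 0.016, 0.024, 0, 0], [0.022, 0.016, 0.024, 0, 0], [0.022, 0.016, 0.024, 0, 0]])

```text
time_s: 19.23
ee_pos: [524.7, -68.2, 99.3]
tool_rot: [0.674, 0.738, 0.0, 0.0]
force: [-0.5, 0.1, -0.9]
finger_gap: 0.284
finger_force: 59.0
```

play_rows(series=[[0.022, 0.016, 0.024, 0, 0], [0.022, 0.015, 0.022, 0, 0], [0.022, 0.01, 0.012, 0, 0], [0.022, 0.004, 0.006, 0, 0], [0.022, 0, 0, 0, 0]])

```text
time_s: 19.65
ee_pos: [569.8, -4.0, 98.9]
tool_rot: [0.673, 0.739, -0.0, -0.0]
force: [0.2, -0.5, 0.4]
finger_gap: 0.286
finger_force: 59.0
```

play_rows(series=[[0.022, 0, 0, 0, 0], [0.022, 0, 0, 0, 0], [0.022, 0, 0, -0.01, 0], [0.022, 0, 0, -0.02, 0], [0.022, 0, 0, -0.02, 0]])

```text
time_s: 20.07
ee_pos: [569.6, -6.3, 49.1]
tool_rot: [0.675, 0.738, 0.001, 0.001]
force: [0.6, 0.4, -0.4]
finger_gap: 0.286
finger_force: 59.0
```

play_rows(series=[[0.022, 0, 0, -0.013, 0], [0.022, 0, 0, -0.01, 0], [0.022, 0, 0, -0.008, 0], [0.022, 0, 0, -0.004, 0], [0.022, 0, 0, -0.002, 0]])

```text
time_s: 20.48
ee_pos: [569.0, -5.5, 11.8]
tool_rot: [0.674, 0.738, -0.0, -0.0]
force: [0.9, 0.3, -0.2]
finger_gap: 0.28
finger_force: 59.0
```

play_rows(series=[[0.022, 0, 0, -0.001, 0], [0.022, 0, 0, -0.001, 0], [0.022, 0, 0, -0.001, 0], [0.022, 0, 0, 0, 0], [0.022, 0, 0, 0, 0]])

```text
time_s: 20.9
ee_pos: [569.9, -5.2, 9.9]
tool_rot: [0.674, 0.739, 0.0, 0.001]
force: [0.9, 0.2, -0.4]
finger_gap: 0.285
finger_force: 59.1
```

```bash
python3 s.py
```

```text
20.9 [569.92  -5.21   9.89] yaw y 0.0911 [ 0.9  0.2 -0.4] 24.372574375512308 59.08095717430115
```

play_rows(series=[[0.045, 0, 0, 0, 0], [0.045, 0, 0, 0, 0], [0.045, 0, 0, 0, 0], [0.045, 0, 0, 0.005, 0], [0.045, 0, 0, 0.02, 0]])

```text
time_s: 21.32
ee_pos: [566.7, -4.8, 31.9]
tool_rot: [0.674, 0.739, -0.002, -0.002]
force: [-0.8, -0.5, -0.3]
finger_gap: 0.527
finger_force: 0.0
```

play_rows(series=[[0.045, 0, 0, 0.03, 0], [0.045, 0, 0, 0.03, 0], [0.045, -0.005, 0.008, 0.015, 0], [0.0, -0.014, 0.021, 0, 0], [0.0, -0.016, 0.025, 0, 0]])

```text
time_s: 21.73
ee_pos: [536.2, 48.2, 111.5]
tool_rot: [0.675, 0.738, 0.001, 0.002]
force: [0.3, 1.0, 0.1]
finger_gap: 0.253
finger_force: 0.0
```

play_rows(series=[[0.0, -0.016, 0.025, 0, 0], [0.0, -0.016, 0.025, 0, 0], [0.0, -0.016, 0.025, 0, 0], [0.0, -0.016, 0.025, 0, 0], [0.0, -0.014, 0.022, 0, 0]])

```text
time_s: 22.15
ee_pos: [455.1, 172.1, 109.8]
tool_rot: [0.674, 0.739, 0.0, -0.0]
force: [0.6, 1.2, 0.3]
finger_gap: -0.001
finger_force: 0.0
```

play_rows(series=[[0.0, -0.007, 0.012, 0, 0], [0.0, -0.003, 0.006, 0, 0], [0, 0, 0, 0, 0], [0, 0, 0, 0, 0], [0, 0, 0, 0, 0]])

```text
time_s: 22.57
ee_pos: [447.1, 188.2, 109.5]
tool_rot: [0.675, 0.738, 0.0, 0.0]
force: [0.5, 0.2, 0.3]
finger_gap: 0.002
finger_force: 0.0
```

```bash
python3 s.py; python3 w.py w6.png; python3 - <<'E'
from p import *
im,T=snap('top'); print('top',pucks(T,im,[(545,215),(568,-5)]))
cv2.imwrite('pics/crop3.png',cv2.resize(im[130:270,150:380],None,fx=3.4,fy=3.4,interpolation=cv2.INTER_CUBIC)[:,:,::-1])
P=dict(np.load('w.npz'));
for Q,i in((P,P['im']),(T,im)):
    h=cv2.cvtColor(i,cv2.COLOR_RGB2HSV); m=((h[...,0]<8)|(h[...,0]>172))&(h[...,1]>150)&(h[...,2]>60)
    for c,s in blobs(m,60): print(c.round(1),s,ray(Q,[c],22)[0].round(1))
E
```

```text
22.5667 [447.1  188.21 109.48] yaw y 0.0901 [0.5 0.2 0.3] 0.2120105622712986 0.0
[447.1 188.1 109.4] 1.4810943653676187
top [(568.5, -7.4, 14.4)]
[256.5 190.6] [ 238  172   38   38 1108] [447.3 191.9  22. ]
[ 28.1 148.2] [ 22 142  13  13 115] [680.2 598.2  22. ]
[178.3 238.1] [172 232  13  13 122] [444.6 187.6  22. ]
```

View pics/crop3.png

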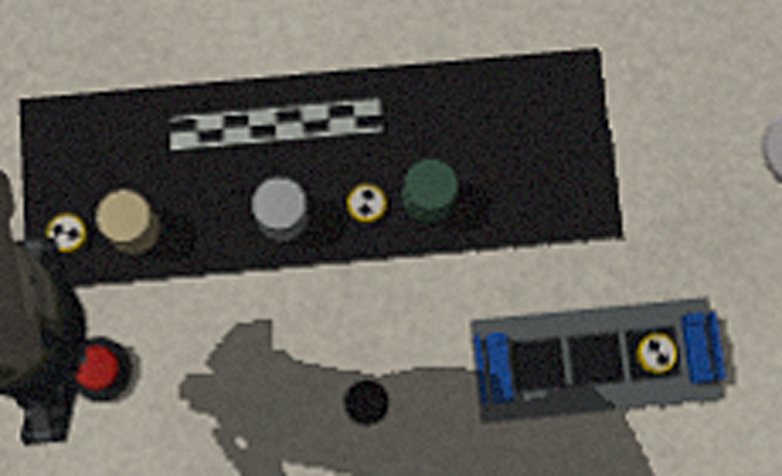

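The bar and both pucks are in place, with gaps of about 13 and 17 mm; puck3 is spare and still in the tray. Pressing the shutter now.

play_rows(series=[[0, 0, 0, -0.01, 0], [0, 0, 0, -0.02, 0], [0, 0, 0, -0.025, 0], [0, 0, 0, -0.015, 0], [0, 0, 0, -0.008, 0]])

```text
time_s: 23.08
ee_pos: [444.7, 187.8, 28.6]
tool_rot: [0.675, 0.738, -0.002, -0.001]
force: [-0.2, 0.2, -0.5]
finger_gap: 0.0
finger_force: 0.0
```

play_rows(series=[[0, 0, 0, -0.003, 0], [0, 0, 0, -0.003, 0], [0, 0, 0, -0.003, 0], [0, 0, 0, -0.002, 0], [0, 0, 0, -0.002, 0]])

```text
time_s: 23.5
ee_pos: [447.2, 188.9, 19.0]
tool_rot: [0.674, 0.739, 0.001, 0.001]
force: [-0.4, -0.7, 3.6]
finger_gap: 0.001
finger_force: 1.6
```

play_rows(series=[[0, 0, 0, -0.002, 0], [0, 0, 0, 0, 0], [0, 0, 0, 0, 0], [0, 0, 0, 0, 0], [0, 0, 0, 0, 0]])

```text
time_s: 23.92
ee_pos: [447.1, 188.9, 16.8]
tool_rot: [0.674, 0.739, 0.001, 0.001]
force: [1.1, -0.6, 4.9]
finger_gap: 0.005
finger_force: 2.2
```

play_rows(series=[[0, 0, 0, -0.001, 0], [0, 0, 0, -0.001, 0], [0, 0, 0, 0, 0], [0, 0, 0, 0, 0]])

```text
time_s: 24.25
ee_pos: [447.2, 188.9, 15.8]
tool_rot: [0.674, 0.739, 0.001, 0.001]
force: [-2.6, -2.4, 17.3]
finger_gap: 0.0
finger_force: 8.3
```

play_rows(series=[[0, 0, 0, -0.001, 0], [0, 0, 0, 0, 0], [0, 0, 0, 0, 0], [0, 0, 0, 0, 0]])

```text
time_s: 24.58
ee_pos: [447.2, 188.9, 15.7]
tool_rot: [0.674, 0.739, 0.001, 0.001]
force: [-4.0, -3.2, 24.6]
finger_gap: -0.004
finger_force: 12.5
```

Fully down: force jumped to 25 N at z 15.7. Releasing and going for the lime puck.

play_rows(series=[[0, 0, 0, 0.005, 0], [0, 0, 0, 0.01, 0], [0, 0, 0, 0.025, 0], [0, 0, 0, 0.03, 0], [0, 0, 0, 0.026, 0]])

```text
time_s: 25.0
ee_pos: [445.0, 188.8, 110.0]
tool_rot: [0.674, 0.739, -0.001, -0.001]
force: [-0.1, 0.8, 0.3]
finger_gap: -0.002
finger_force: 0.0
```

play_rows(series=[[0.045, 0.01, 0, 0, 0], [0.045, 0.02, 0, 0, 0], [0.045, 0.025, 0, 0, 0], [0.045, 0.025, 0, 0, 0], [0.045, 0.015, 0, 0, 0]])

```text
time_s: 25.42
ee_pos: [543.2, 188.9, 108.6]
tool_rot: [0.674, 0.738, 0.0, -0.0]
force: [0.7, -0.8, 0.1]
finger_gap: 0.527
finger_force: 0.0
```

play_rows(series=[[0.045, 0.0065, 0, 0, 0], [0.045, 0, 0, 0, 0], [0.045, 0, 0, 0, 0], [0.045, 0, 0, 0, 0], [0.045, 0, 0, 0, 0]])

```text
time_s: 25.83
ee_pos: [546.5, 188.9, 109.1]
tool_rot: [0.674, 0.739, -0.0, -0.0]
force: [0.1, 0.3, 0.1]
finger_gap: 0.527
finger_force: 0.0
```

```bash
python3 s.py; python3 w.py w7.png; python3 - <<'E'
from p import *
P=dict(np.load('w.npz')); print(pucks(P,P['im'],[(547.8,216)]))
im,T=snap('top'); print('top',pucks(T,im,[(568,-5),(457,-218)]))
h=cv2.cvtColor(im,cv2.COLOR_RGB2HSV); m=((h[...,0]<8)|(h[...,0]>172))&(h[...,1]>150)&(h[...,2]>60)
for c,s in blobs(m,60): print(c.round(1),s)
E
```

```text
25.8333 [546.49 188.91 109.15] yaw y 0.0915 [0.1 0.3 0.1] 45.01142235415934 0.0
[546.7 188.9 109.3] 1.4793384294025582
[(548.5, 217.6, 15.1)]
top [(568.5, -7.4, 14.4), (455.6, -220.0, 14.4)]
[ 28.3 148.2] [ 22 142  14  13 117]
[177.8 237.8] [171 231  14  14 136]
```

play_rows(series=[[0.045, 0, 0.0125, -0.01, 0], [0.045, 0, 0.015, -0.02, 0], [0.045, 0, 0, -0.025, 0], [0.045, 0, 0, -0.02, 0], [0.045, 0, 0, -0.01, 0]])

```text
time_s: 26.35
ee_pos: [545.5, 216.8, 21.3]
tool_rot: [0.674, 0.739, -0.002, -0.001]
force: [0.1, 0.4, 0.3]
finger_gap: 0.525
finger_force: 0.0
```

play_rows(series=[[0.045, 0, 0, -0.006, 0], [0.045, 0, 0, -0.004, 0], [0.045, 0, 0, -0.002, 0], [0.045, 0, 0, 0, 0], [0.045, 0, 0, 0, 0]])

```text
time_s: 26.77
ee_pos: [548.6, 216.4, 13.3]
tool_rot: [0.674, 0.738, 0.001, 0.001]
force: [0.7, 1.3, 0.1]
finger_gap: 0.527
finger_force: 0.0
```

play_rows(series=[[0.045, 0, 0, -0.002, 0], [0.045, 0, 0, -0.001, 0], [0.045, 0, 0, 0, 0], [0.045, 0, 0, 0, 0], [0.045, 0, 0, 0, 0]])

```text
time_s: 27.18
ee_pos: [547.8, 216.3, 9.4]
tool_rot: [0.674, 0.739, 0.0, 0.0]
force: [0.0, 0.2, 0.6]
finger_gap: 0.528
finger_force: 0.0
```

play_rows(series=[[0.022, 0, 0, 0, 0], [0.022, 0, 0, 0, 0], [0.022, 0, 0, 0, 0], [0.022, 0, 0, 0, 0], [0.022, 0, 0, 0, 0]])

```text
time_s: 27.6
ee_pos: [548.0, 216.4, 9.8]
tool_rot: [0.674, 0.739, 0.0, 0.0]
force: [-1.7, -0.2, 5.8]
finger_gap: 0.283
finger_force: 58.8
```

play_rows(series=[[0.022, 0, 0, 0.01, 0], [0.022, 0, 0, 0.02, 0], [0.022, 0, 0, 0.025, 0], [0.022, 0, 0, 0.025, 0], [0.022, 0, 0, 0.01, 0]])

```text
time_s: 28.02
ee_pos: [549.6, 216.8, 103.0]
tool_rot: [0.674, 0.739, 0.002, 0.001]
force: [1.4, -1.1, 0.5]
finger_gap: 0.284
finger_force: 58.9
```

play_rows(series=[[0.022, -0.004, -0.014, 0, 0], [0.022, -0.008, -0.028, 0, 0], [0.022, -0.008, -0.028, 0, 0], [0.022, -0.008, -0.028, 0, 0], [0.022, -0.008, -0.028, 0, 0]])

```text
time_s: 28.43
ee_pos: [509.9, 88.7, 97.9]
tool_rot: [0.674, 0.739, -0.001, -0.001]
force: [-0.5, -0.4, -0.2]
finger_gap: 0.284
finger_force: 59.0
```

play_rows(series=[[0.022, -0.008, -0.028, 0, 0], [0.022, -0.008, -0.028, 0, 0], [0.022, -0.008, -0.028, 0, 0], [0.022, -0.008, -0.028, 0, 0], [0.022, -0.008, -0.028, 0, 0]])

```text
time_s: 28.85
ee_pos: [469.8, -51.1, 98.0]
tool_rot: [0.674, 0.738, -0.001, -0.001]
force: [-0.1, -0.2, -0.1]
finger_gap: 0.284
finger_force: 59.0
```

play_rows(series=[[0.022, -0.008, -0.028, 0, 0], [0.022, -0.008, -0.028, 0, 0], [0.022, -0.004, -0.015, 0, 0], [0.022, -0.002, -0.011, 0, 0], [0.022, 0, 0, 0, 0]])

```text
time_s: 29.27
ee_pos: [448.7, -133.4, 98.4]
tool_rot: [0.675, 0.737, -0.0, -0.0]
force: [0.9, 0.9, 0.3]
finger_gap: 0.286
finger_force: 59.0
```

play_rows(series=[[0.022, 0, 0, 0, 0], [0.022, 0, 0, 0, 0], [0.022, 0, 0, -0.015, 0], [0.022, 0, 0, -0.02, 0], [0.022, 0, 0, -0.015, 0]])

```text
time_s: 29.68
ee_pos: [450.0, -130.4, 48.5]
tool_rot: [0.673, 0.739, 0.0, 0.0]
force: [-0.6, -0.3, -1.6]
finger_gap: 0.287
finger_force: 59.0
```

play_rows(series=[[0.022, 0, 0, -0.01, 0], [0.022, 0, 0, -0.005, 0], [0.022, 0, 0, 0, 0], [0.022, 0, 0, 0, 0], [0.022, 0, 0, 0, 0]])

```text
time_s: 30.1
ee_pos: [450.5, -131.5, 35.0]
tool_rot: [0.674, 0.739, 0.0, 0.001]
force: [0.8, -0.8, 0.1]
finger_gap: 0.288
finger_force: 59.0
```

```bash
python3 s.py; python3 w.py w8.png
```

```text
30.1 [ 450.53 -131.55   34.99] yaw y 0.0918 [ 0.8 -0.8  0.1] 24.62610493397924 58.96514117717743
[ 450.6 -131.7   35.1] 1.4791809578224766
```

View pics/w8.png

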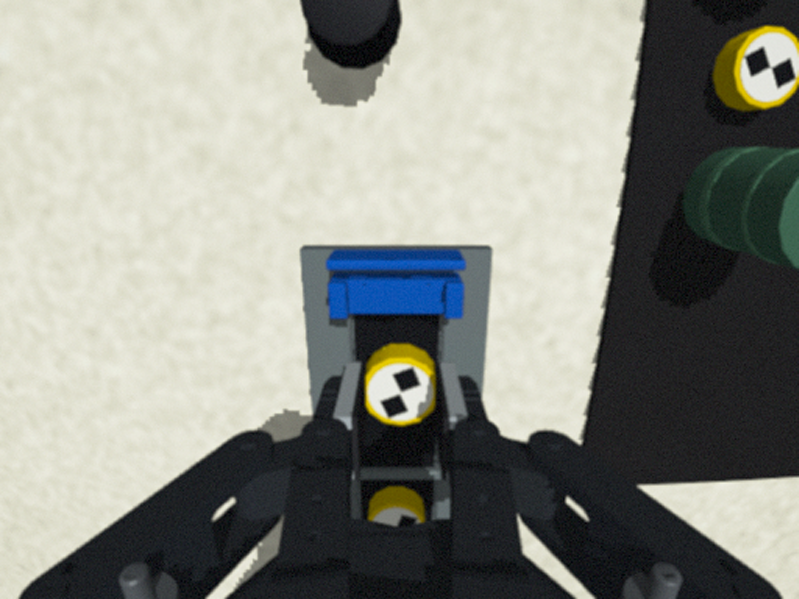

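Wrist view: the puck is held flat at (400,392) above the first pocket. The spare puck at (397,505) should be the one in the third pocket; a ray check will confirm it.

```bash
cat > c.py <<'E'
from h import *
P=dict(np.load('w.npz'))
g=lambda q,z: ray(P,(np.array(q,float)+.5)/1.56-.5,z)[:,:2].round(1).tolist()
print('held',g([(400,384)],41.3),'spare',g([(397,512)],16),'tray end',g([(302,247),(491,247)],8),'div',g([(400,470)],8))
E
python3 c.py
```

```text
held [[450.4, -127.8]] spare [[456.6, -211.2]] tray end [[408.3, -89.8], [482.2, -83.1]] div [[456.4, -193.2]]
```

play_rows(series=[[0.022, -0.0005, -0.001, -0.006, 0], [0.022, 0, 0, -0.008, 0], [0.022, 0, 0, -0.005, 0], [0.022, 0, 0, -0.003, 0], [0.022, 0, 0, -0.001, 0]])

```text
time_s: 30.57
ee_pos: [448.6, -132.4, 10.4]
tool_rot: [0.674, 0.738, -0.0, -0.001]
force: [-0.3, -1.1, -0.6]
finger_gap: 0.289
finger_force: 59.0
```

play_rows(series=[[0.022, 0, 0, -0.001, 0], [0.022, 0, 0, 0, 0], [0.022, 0, 0, 0, 0], [0.022, 0, 0, -0.001, 0], [0.022, 0, 0, 0, 0]])

```text
time_s: 30.98
ee_pos: [449.7, -132.9, 9.8]
tool_rot: [0.674, 0.739, 0.0, 0.0]
force: [-0.9, -0.8, 3.3]
finger_gap: 0.286
finger_force: 59.3
```

play_rows(series=[[0.045, 0, 0, 0, 0], [0.045, 0, 0, 0, 0], [0.045, 0, 0, 0, 0], [0.045, 0, 0, 0.005, 0], [0.045, 0, 0, 0.02, 0]])

```text
time_s: 31.4
ee_pos: [447.1, -131.6, 32.5]
tool_rot: [0.674, 0.739, -0.001, -0.003]
force: [-0.4, -0.1, 0.2]
finger_gap: 0.528
finger_force: 0.0
```

play_rows(series=[[0.045, 0, 0, 0.03, 0], [0.045, 0, 0, 0.03, 0], [0.045, 0.008, 0, 0.015, 0], [0.045, 0.015, 0.012, 0, 0], [0.045, 0.016, 0.018, 0, 0]])

```text
time_s: 31.82
ee_pos: [489.9, -103.9, 111.5]
tool_rot: [0.675, 0.738, 0.001, 0.002]
force: [-0.4, -0.6, -0.5]
finger_gap: 0.526
finger_force: 0.0
```

play_rows(series=[[0.045, 0.02, 0.02, 0, 0], [0.045, 0.02, 0.02, 0, 0], [0.045, 0.02, 0.015, 0, 0], [0.045, 0.015, 0.01, 0, 0], [0.045, 0.006, 0.005, 0, 0]])

```text
time_s: 32.23
ee_pos: [571.3, -31.3, 109.6]
tool_rot: [0.674, 0.739, 0.001, 0.001]
force: [0.8, 0.4, -0.1]
finger_gap: 0.527
finger_force: 0.0
```

play_rows(series=[[0.045, 0, 0, 0, 0], [0.045, 0, 0, 0, 0], [0.045, 0, 0, 0, 0], [0.045, 0, 0, 0, 0], [0.045, 0, 0, 0, 0]])

```text
time_s: 32.65
ee_pos: [568.6, -33.4, 109.5]
tool_rot: [0.675, 0.738, -0.0, -0.0]
force: [-0.2, 0.1, -0.5]
finger_gap: 0.524
finger_force: 0.0
```

```bash
python3 s.py; python3 w.py w9.png; python3 - <<'E'
from p import *
P=dict(np.load('w.npz')); print(pucks(P,P['im'],[(569,-5.5)]))
im,T=snap('top'); print('top',pucks(T,im,[(449,-133),(453,-176),(457,-218)]))
E
```

```text
32.65 [568.61 -33.42 109.45] yaw y 0.0897 [-0.2  0.1 -0.5] 44.78077438748883 0.0
[568.8 -33.3 109.5] 1.4809068203028772
[(570.1, -6.1, 15.2)]
top [(455.8, -219.6, 14.5), (455.8, -219.6, 14.5)]
```

play_rows(series=[[0.045, 0, 0.0125, -0.01, 0], [0.045, 0, 0.015, -0.02, 0], [0.045, 0, 0, -0.025, 0], [0.045, 0, 0, -0.02, 0], [0.045, 0, 0, -0.01, 0]])

```text
time_s: 33.17
ee_pos: [567.0, -3.9, 21.2]
tool_rot: [0.674, 0.739, -0.001, -0.002]
force: [0.3, 0.8, -1.5]
finger_gap: 0.532
finger_force: 0.0
```

play_rows(series=[[0.045, 0, 0, -0.006, 0], [0.045, 0, 0, -0.004, 0], [0.045, 0, 0, -0.002, 0], [0.045, 0, 0, 0, 0], [0.045, 0, 0, 0, 0]])

```text
time_s: 33.58
ee_pos: [570.1, -5.4, 13.2]
tool_rot: [0.674, 0.738, 0.001, 0.001]
force: [-0.7, 0.7, 0.4]
finger_gap: 0.528
finger_force: 0.0
```

play_rows(series=[[0.045, 0, 0, -0.002, 0], [0.045, 0, 0, -0.001, 0], [0.045, 0, 0, 0, 0], [0.045, 0, 0, 0, 0], [0.045, 0, 0, 0, 0]])

```text
time_s: 34.0
ee_pos: [569.4, -5.2, 9.5]
tool_rot: [0.674, 0.739, 0.0, 0.0]
force: [1.1, -0.1, -0.8]
finger_gap: 0.529
finger_force: 0.0
```

play_rows(series=[[0.022, 0, 0, 0, 0], [0.022, 0, 0, 0, 0], [0.022, 0, 0, 0, 0], [0.022, 0, 0, 0, 0], [0.022, 0, 0, 0, 0]])

```text
time_s: 34.42
ee_pos: [569.5, -5.2, 9.8]
tool_rot: [0.674, 0.739, 0.0, 0.0]
force: [-1.0, 0.2, 5.5]
finger_gap: 0.287
finger_force: 58.8
```

play_rows(series=[[0.022, 0, 0, 0.01, 0], [0.022, 0, 0, 0.02, 0], [0.022, 0, 0, 0.025, 0], [0.022, 0, 0, 0.025, 0], [0.022, 0, 0, 0.01, 0]])

```text
time_s: 34.83
ee_pos: [571.2, -5.4, 103.0]
tool_rot: [0.674, 0.739, 0.001, 0.002]
force: [0.6, -0.3, 0.5]
finger_gap: 0.286
finger_force: 58.9
```

play_rows(series=[[0.022, -0.008, -0.012, 0, 0], [0.022, -0.015, -0.022, 0, 0], [0.022, -0.016, -0.024, 0, 0], [0.022, -0.016, -0.024, 0, 0], [0.022, -0.016, -0.024, 0, 0]])

```text
time_s: 35.25
ee_pos: [496.1, -112.1, 97.9]
tool_rot: [0.674, 0.739, -0.001, -0.001]
force: [0.3, -0.5, -0.4]
finger_gap: 0.284
finger_force: 59.0
```

play_rows(series=[[0.022, -0.016, -0.024, 0, 0], [0.022, -0.015, -0.022, 0, 0], [0.022, -0.01, -0.012, 0, 0], [0.022, -0.004, -0.006, 0, 0], [0.022, 0, 0, 0, 0]])

```text
time_s: 35.67
ee_pos: [451.6, -176.1, 98.4]
tool_rot: [0.675, 0.738, -0.0, -0.001]
force: [0.5, 0.6, -0.1]
finger_gap: 0.282
finger_force: 59.0
```

play_rows(series=[[0.022, 0, 0, 0, 0], [0.022, 0, 0, 0, 0], [0.022, 0, 0, -0.015, 0], [0.022, 0, 0, -0.02, 0], [0.022, 0, 0, -0.015, 0]])

```text
time_s: 36.08
ee_pos: [454.0, -174.2, 48.5]
tool_rot: [0.673, 0.739, 0.0, 0.0]
force: [-0.7, 0.5, 0.3]
finger_gap: 0.289
finger_force: 59.0
```

play_rows(series=[[0.022, 0, 0, -0.01, 0], [0.022, 0, 0, -0.005, 0], [0.022, 0, 0, 0, 0], [0.022, 0, 0, 0, 0], [0.022, 0, 0, 0, 0]])

```text
time_s: 36.5
ee_pos: [454.1, -175.4, 35.1]
tool_rot: [0.674, 0.739, 0.0, 0.001]
force: [0.1, 0.2, -0.1]
finger_gap: 0.281
finger_force: 59.0
```

```bash
python3 s.py; python3 w.py w10.png
```

```text
36.5 [ 454.14 -175.38   35.08] yaw y 0.0914 [ 0.1  0.2 -0.1] 24.01440785326093 58.971744775772095
[ 454.2 -175.5   35.2] 1.4795500218603768
```

View pics/w10.png

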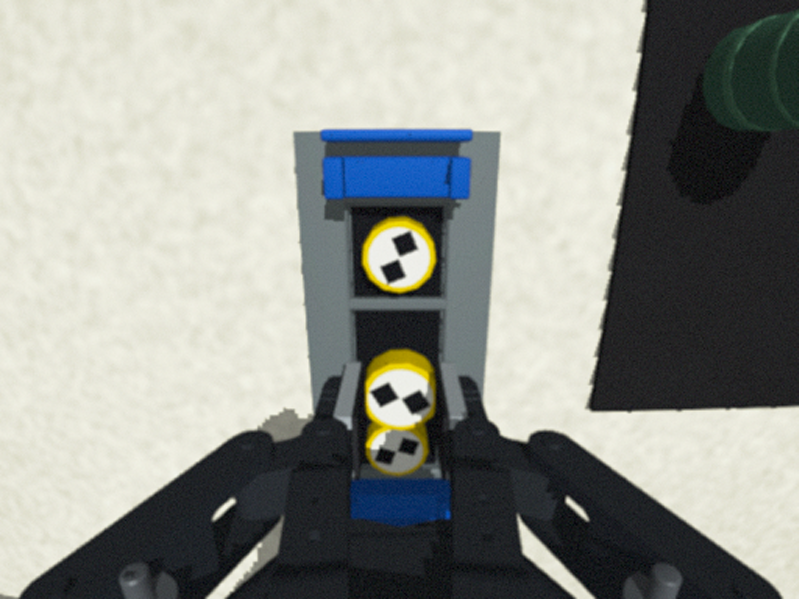

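The first puck is flat in its pocket at (399,254), and the second is held at (400,396) over the middle pocket. Lowering, then on to the bar.

play_rows(series=[[0.022, 0, 0, -0.006, 0], [0.022, 0, 0, -0.008, 0], [0.022, 0, 0, -0.005, 0], [0.022, 0, 0, -0.003, 0], [0.022, 0, 0, -0.001, 0]])

```text
time_s: 36.97
ee_pos: [452.6, -174.9, 10.4]
tool_rot: [0.674, 0.738, -0.0, -0.001]
force: [-0.5, 0.9, 0.2]
finger_gap: 0.282
finger_force: 59.0
```

play_rows(series=[[0.022, 0, 0, -0.001, 0], [0.022, 0, 0, 0, 0], [0.022, 0, 0, 0, 0], [0.022, 0, 0, -0.001, 0], [0.022, 0, 0, 0, 0]])

```text
time_s: 37.38
ee_pos: [453.7, -175.4, 9.8]
tool_rot: [0.674, 0.739, 0.0, 0.0]
force: [0.1, -0.4, 3.8]
finger_gap: 0.287
finger_force: 59.3
```

play_rows(series=[[0.045, 0, 0, 0, 0], [0.045, 0, 0, 0, 0], [0.045, 0, 0, 0, 0], [0.045, 0, 0, 0.005, 0], [0.045, 0, 0, 0.02, 0]])

```text
time_s: 37.8
ee_pos: [451.2, -173.9, 32.4]
tool_rot: [0.674, 0.739, -0.001, -0.003]
force: [-0.5, -0.4, -0.4]
finger_gap: 0.528
finger_force: 0.0
```

play_rows(series=[[0.045, 0, 0, 0.03, 0], [0.045, 0, 0, 0.03, 0], [0.045, 0.008, 0.006, 0.015, 0], [0.05, 0.02, 0.02, 0, 0], [0.05, 0.02, 0.03, 0, 0]])

```text
time_s: 38.22
ee_pos: [503.2, -121.0, 111.6]
tool_rot: [0.676, 0.737, 0.001, 0.002]
force: [1.4, -0.7, -1.0]
finger_gap: 0.586
finger_force: 0.0
```

play_rows(series=[[0.05, 0.02, 0.03, 0, 0], [0.05, 0.02, 0.03, 0, 0], [0.05, 0.02, 0.03, 0, 0], [0.05, 0.02, 0.02, 0, 0], [0.05, 0.02, 0.02, 0, 0]])

```text
time_s: 38.63
ee_pos: [602.0, 12.7, 109.7]
tool_rot: [0.674, 0.739, 0.0, 0.0]
force: [0.3, -0.5, -0.9]
finger_gap: 0.587
finger_force: 0.0
```

play_rows(series=[[0.05, 0.015, 0.005, 0, 0], [0.05, 0.01, 0.002, 0, 0], [0.05, 0.005, 0, 0, 0], [0.05, 0, 0, 0, 0], [0.05, 0, 0, 0, 0]])

```text
time_s: 39.05
ee_pos: [630.8, 17.5, 109.2]
tool_rot: [0.674, 0.738, -0.0, -0.0]
force: [0.2, -0.5, -0.4]
finger_gap: 0.584
finger_force: 0.0
```

```bash
python3 s.py; python3 w.py w11.png; python3 - <<'E'
from p import *
im,T=snap('top'); print('top',pucks(T,im,[(449,-133),(453,-176),(457,-218)]))
m=(im.min(2)>95); k=np.zeros_like(m); q=proj(T,[(625,142,12),(640,-22,12)]).astype(int)
k[q[:,1].min()-10:q[:,1].max()+11,q[0,0]-10:q[1,0]+10]=1
c=np.vstack([c for c in cv2.findContours((m&k).astype(np.uint8),0,2)[0] if cv2.contourArea(c)>3])
print(cv2.minAreaRect(ray(T,c.reshape(-1,2),12)[:,:2].astype(np.float32)))
E
```

```text
39.05 [630.81  17.52 109.16] yaw y 0.0907 [ 0.2 -0.5 -0.4] 49.84140337666022 0.0
[630.5  17.4 109.2] 1.4804186029646569
top [(448.6, -132.6, 14.3), (453.2, -177.2, 14.1), (448.6, -132.6, 14.3), (453.2, -177.2, 14.1), (455.6, -219.0, 14.9), (453.2, -177.2, 14.1), (455.6, -219.0, 14.9)]
((633.9573974609375, 124.49497985839844), (91.26710510253906, 69.67481231689453), 89.79336547851562)
```

View pics/w11.png

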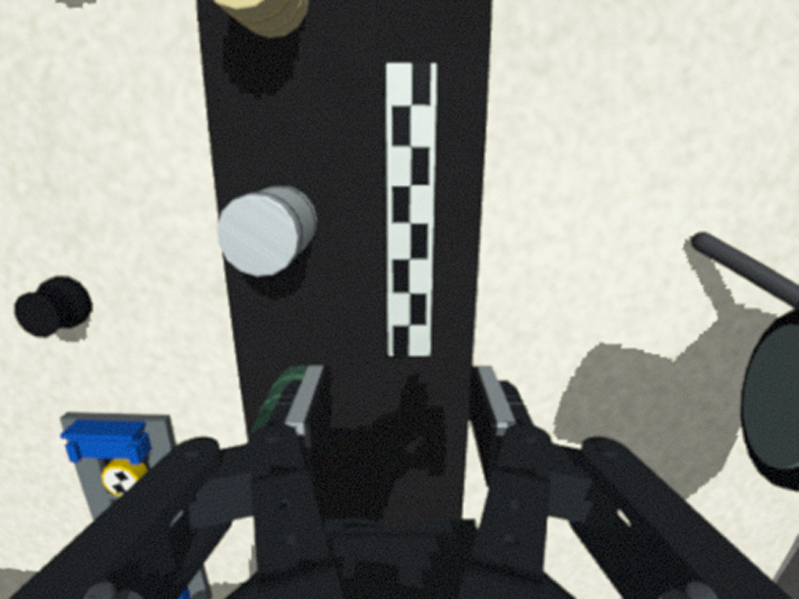

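All three pucks lie flat in the tray. The bar corners on the board are (386,63), (437,63), (430,356) and (388,356).

```bash
cat > c.py <<'E'
from h import *
P=dict(np.load('w.npz'))
w=ray(P,(np.array([(386,63),(437,63),(430,356),(388,356)],float)+.5)/1.56-.5,12)[:,:2]
print(w.round(1).tolist(),w.mean(0)); d=w[0]+w[1]-w[2]-w[3]; print(np.arctan2(-d[0],d[1]),np.linalg.norm(d)/2)
E
python3 c.py
```

```text
[[613.0, 139.7], [638.2, 142.0], [652.3, -17.4], [627.1, -19.6]] [632.64102329  61.19106479]
0.08805800678996918 159.96895343630047
```

play_rows(series=[[0.05, 0.0005, 0.01, 0, 0], [0.05, 0, 0.02, 0, 0], [0.05, 0, 0.01, -0.01, 0], [0.05, 0, 0.0035, -0.02, 0], [0.05, 0, 0, -0.02, 0]])

```text
time_s: 39.57
ee_pos: [632.1, 62.9, 59.3]
tool_rot: [0.674, 0.739, 0.001, 0.001]
force: [0.4, 0.5, -0.7]
finger_gap: 0.586
finger_force: 0.0
```

play_rows(series=[[0.05, 0, 0, -0.02, 0], [0.05, 0, 0, -0.015, 0], [0.05, 0, 0, -0.008, 0], [0.05, 0, 0, -0.003, 0], [0.05, 0, 0, 0, 0]])

```text
time_s: 39.98
ee_pos: [631.1, 61.5, 12.5]
tool_rot: [0.674, 0.739, -0.0, -0.001]
force: [1.2, 0.3, 0.1]
finger_gap: 0.582
finger_force: 0.0
```

play_rows(series=[[0.05, 0, 0, -0.003, 0], [0.05, 0, 0, -0.0015, 0], [0.05, 0, 0, -0.001, 0], [0.05, 0, 0, 0, 0], [0.05, 0, 0, 0, 0]])

```text
time_s: 40.4
ee_pos: [632.1, 61.3, 8.3]
tool_rot: [0.674, 0.739, 0.0, 0.0]
force: [-0.1, -0.4, -0.4]
finger_gap: 0.585
finger_force: 0.0
```

play_rows(series=[[0.02, 0, 0, 0, 0], [0.02, 0, 0, 0, 0], [0.02, 0, 0, 0, 0], [0.02, 0, 0, 0, 0], [0.02, 0, 0, 0, 0]])

```text
time_s: 40.82
ee_pos: [632.2, 61.3, 8.4]
tool_rot: [0.674, 0.739, 0.0, 0.0]
force: [-0.8, -0.2, 4.8]
finger_gap: 0.26
finger_force: 58.8
```

play_rows(series=[[0.02, 0, 0, 0.01, 0], [0.02, 0, 0, 0.025, 0], [0.02, 0, 0, 0.03, 0], [0.02, 0, 0, 0.03, 0], [0.02, 0, 0, 0.01, 0]])

```text
time_s: 41.23
ee_pos: [634.1, 61.3, 117.9]
tool_rot: [0.674, 0.739, 0.002, 0.002]
force: [1.0, 0.4, 0.3]
finger_gap: 0.261
finger_force: 59.0
```

play_rows(series=[[0.02, -0.01, -0.013, 0, 0], [0.02, -0.018, -0.024, 0, 0], [0.02, -0.018, -0.024, 0, 0], [0.02, -0.018, -0.024, 0, 0], [0.02, -0.018, -0.024, 0, 0]])

```text
time_s: 41.65
ee_pos: [548.5, -48.4, 112.4]
tool_rot: [0.674, 0.739, -0.0, -0.0]
force: [0.2, -0.1, -0.7]
finger_gap: 0.259
finger_force: 59.0
```

play_rows(series=[[0.02, -0.018, -0.024, 0, 0], [0.02, -0.018, -0.024, 0, 0], [0.02, -0.018, -0.024, 0, 0], [0.02, -0.018, -0.024, 0, 0.002], [0.02, -0.014, -0.018, 0, 0]])

```text
time_s: 42.07
ee_pos: [462.1, -162.9, 112.5]
tool_rot: [0.674, 0.739, -0.0, -0.0]
force: [0.2, -1.1, -0.7]
finger_gap: 0.257
finger_force: 59.0
```

play_rows(series=[[0.02, -0.008, -0.01, 0, 0], [0.02, -0.0033, -0.0043, 0, 0], [0.02, 0, 0, 0, 0], [0.02, 0, 0, -0.01, 0], [0.02, 0, 0, -0.02, 0]])

```text
time_s: 42.48
ee_pos: [455.0, -176.4, 84.1]
tool_rot: [0.673, 0.74, 0.001, 0.003]
force: [0.5, -0.6, -1.5]
finger_gap: 0.259
finger_force: 59.0
```

play_rows(series=[[0.02, 0, 0, -0.015, 0], [0.02, 0, 0, -0.005, 0], [0.02, 0, 0, 0, 0], [0.02, 0, 0, 0, 0], [0.02, 0, 0, 0, 0]])

```text
time_s: 42.9
ee_pos: [453.3, -175.9, 63.3]
tool_rot: [0.673, 0.739, 0.0, 0.0]
force: [0.0, -1.0, -0.5]
finger_gap: 0.26
finger_force: 59.0
```

```bash
python3 s.py; python3 w.py w12.png
```

```text
42.9 [ 453.32 -175.86   63.35] yaw y 0.0938 [ 0.  -1.  -0.5] 22.20074017158389 58.99727940559387
[ 453.4 -176.1   63.6] 1.4771600329631596
```

View pics/w12.png

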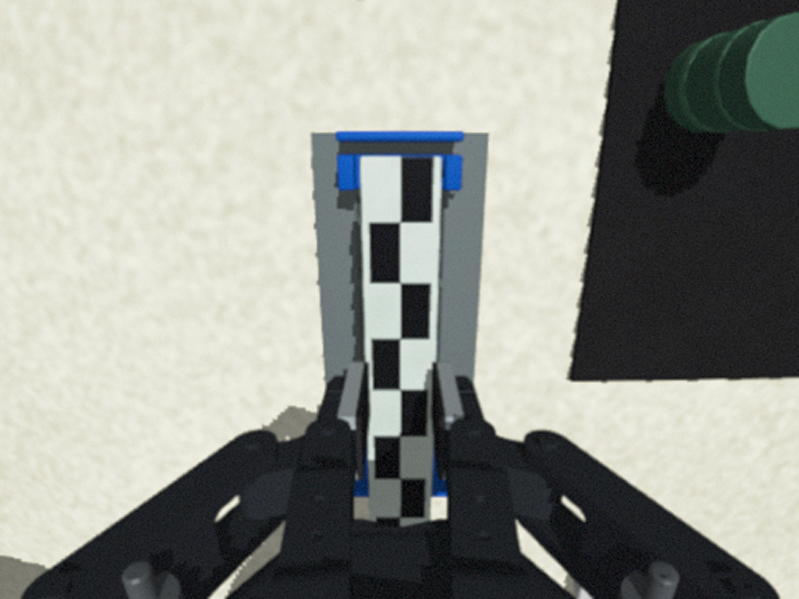

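The bar's far end is at (360–441,155), lined up with the cradle lips at (337–463,155) and the end stop at y ≈ 132–140.

```bash
cat > c.py <<'E'
from h import *
P=dict(np.load('w.npz'))
g=lambda q,z: ray(P,(np.array(q,float)+.5)/1.56-.5,z)[:,:2]
e=g([(360,155),(441,155)],67).mean(0); u=np.array([-.0925,.9957]); print('bar c',(e-80*u).round(1))
t=g([(312,133),(488,133)],8).mean(0); print('tray c (edge)',(t-89*u).round(1)); s=g([(337,133),(463,133)],26).mean(0); print('stop outer/axis',(s-89*u).round(1)); l=g([(338,155),(462,155)],25); print('lips',(l.mean(0)-66*u).round(1),(l.mean(0)-80*u).round(1))
E
python3 c.py
```

```text
bar c [ 453.6 -175.5]
tray c (edge) [ 453.6 -176.1]
stop outer/axis [ 453.6 -176.8]
lips [ 452.3 -162.1] [ 453.6 -176.1]
```

Centred within 1 mm. Lowering.

play_rows(series=[[0.02, 0, -0.0005, -0.008, 0], [0.02, 0, 0, -0.012, 0], [0.02, 0, 0, -0.01, 0], [0.02, 0, 0, -0.005, 0], [0.02, 0, 0, -0.002, 0]])

```text
time_s: 43.37
ee_pos: [451.8, -176.1, 24.7]
tool_rot: [0.674, 0.739, -0.0, -0.001]
force: [0.1, 0.2, -0.3]
finger_gap: 0.262
finger_force: 59.0
```

play_rows(series=[[0.02, 0, 0, -0.001, 0], [0.02, 0, 0, 0, 0], [0.02, 0, 0, 0, 0], [0.02, 0, 0, -0.001, 0], [0.02, 0, 0, 0, 0]])

```text
time_s: 43.78
ee_pos: [453.1, -176.9, 24.4]
tool_rot: [0.673, 0.739, 0.0, 0.001]
force: [-0.9, 0.3, 1.3]
finger_gap: 0.26
finger_force: 59.3
```

play_rows(series=[[0.02, 0, 0, -0.0005, 0], [0.02, 0, 0, 0, 0], [0.02, 0, 0, 0, 0], [0.02, 0, 0, 0, 0]])

```text
time_s: 44.12
ee_pos: [453.2, -176.9, 24.4]
tool_rot: [0.673, 0.739, 0.0, 0.001]
force: [-1.8, 0.6, 7.1]
finger_gap: 0.26
finger_force: 60.0
```

Seated. I open the gripper, lift clear and back the arm away for a final look.

play_rows(series=[[0.05, 0, 0, 0, 0], [0.05, 0, 0, 0, 0], [0.05, 0, 0, 0, 0], [0.05, 0, 0, 0.005, 0], [0.05, 0, 0, 0.02, 0]])

```text
time_s: 44.53
ee_pos: [450.4, -175.2, 46.2]
tool_rot: [0.674, 0.739, -0.001, -0.003]
force: [0.1, 0.5, 0.1]
finger_gap: 0.581
finger_force: 0.0
```

play_rows(series=[[0.05, 0, 0, 0.03, 0], [0.05, 0, 0, 0.035, 0], [0.05, 0, 0, 0.035, 0], [0.05, -0.01, 0.02, 0.035, 0], [0.05, -0.01, 0.03, 0.02, 0]])

```text
time_s: 44.95
ee_pos: [434.3, -128.4, 207.4]
tool_rot: [0.675, 0.738, 0.001, 0.003]
force: [1.2, 0.2, 0.9]
finger_gap: 0.588
finger_force: 0.0
```

play_rows(series=[[0.05, -0.01, 0.035, 0, 0], [0.05, -0.01, 0.035, 0, 0], [0.05, -0.01, 0.035, 0, 0], [0.05, -0.01, 0.035, 0, 0], [0.05, -0.01, 0.035, 0, 0]])

```text
time_s: 45.37
ee_pos: [381.7, 49.9, 203.8]
tool_rot: [0.674, 0.739, 0.0, 0.0]
force: [0.8, 0.4, -0.9]
finger_gap: 0.588
finger_force: 0.0
```

play_rows(series=[[0.05, -0.01, 0.035, 0, 0], [0.05, 0, 0.035, 0, 0], [0.05, 0, 0.025, 0, 0], [0.05, 0, 0.01, 0, 0], [0.05, 0, 0, 0, 0]])

```text
time_s: 45.78
ee_pos: [372.2, 155.5, 203.6]
tool_rot: [0.672, 0.741, 0.0, -0.0]
force: [-0.0, 0.1, 0.1]
finger_gap: 0.584
finger_force: 0.0
```

```bash
python3 s.py; python3 -c "
from h import *
im,P=snap('top');cv2.imwrite('pics/crop4.png',cv2.resize(im[130:270,150:380],None,fx=3.4,fy=3.4,interpolation=cv2.INTER_CUBIC)[:,:,::-1])"
```

```text
45.7833 [372.17 155.5  203.61] yaw y 0.0971 [-0.   0.1  0.1] 49.89723075117319 0.0
```

View pics/crop4.png

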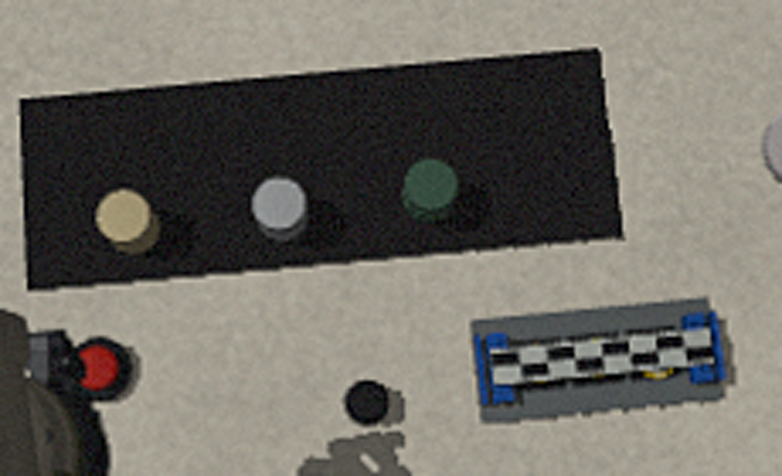

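The bar is back on its cradles and the plugs haven't moved. A little yellow shows at (657,373) beside the bar near the third pocket, so I check it from close by.

play_rows(series=[[0.05, 0.005, -0.02, 0, 0], [0.05, 0.01, -0.035, 0, 0], [0.05, 0.01, -0.035, 0, 0], [0.05, 0.01, -0.035, 0, 0], [0.05, 0.01, -0.035, 0, 0]])

```text
time_s: 46.25
ee_pos: [417.3, -9.1, 203.5]
tool_rot: [0.674, 0.739, -0.0, 0.0]
force: [0.9, 0.0, 1.5]
finger_gap: 0.591
finger_force: 0.0
```

play_rows(series=[[0.05, 0.005, -0.035, 0, 0], [0.05, 0, -0.035, 0, 0], [0.05, 0, -0.035, 0, 0], [0.05, 0, -0.02, 0, 0], [0.05, 0, 0, 0, 0]])

```text
time_s: 46.67
ee_pos: [422.2, -136.3, 203.3]
tool_rot: [0.676, 0.737, -0.001, 0.001]
force: [0.2, -0.6, 0.4]
finger_gap: 0.585
finger_force: 0.0
```

play_rows(series=[[0.05, 0, 0, 0, 0], [0.05, 0, 0, 0, 0], [0.05, 0, 0, 0, 0], [0.05, 0, 0, 0, 0], [0.05, 0, 0, 0, 0]])

```text
time_s: 47.08
ee_pos: [422.5, -130.6, 203.4]
tool_rot: [0.673, 0.74, 0.0, 0.0]
force: [0.1, -0.8, 0.4]
finger_gap: 0.587
finger_force: 0.0
```

```bash
cat > y.py <<'E'
from h import *
for n in('wrist','scene'):
    im,P=snap(n); h=cv2.cvtColor(im,cv2.COLOR_RGB2HSV); m=(h[...,0]>18)&(h[...,0]<34)&(h[...,1]>150)&(h[...,2]>60)
    u0=proj(P,[(453.5,-176,16)])[0]
    for c,s in blobs(m,3):
        w=ray(P,[c],13)[0,:2]
        if np.linalg.norm(w-[453.5,-176])<110: print(n,s.tolist(),w.round(1))
    u=u0.astype(int); r=70 if n=='wrist' else 40
    if n=='wrist': cv2.imwrite('pics/wy.png',cv2.resize(im[max(0,u[1]-110):u[1]+110,max(0,u[0]-110):u[0]+110],None,fx=2.7,fy=2.7,interpolation=cv2.INTER_CUBIC)[:,:,::-1])
E
python3 s.py; python3 y.py
```

```text
47.0833 [ 422.51 -130.59  203.43] yaw y 0.0946 [ 0.1 -0.8  0.4] 50.098007093046114 0.0
wrist [262, 224, 4, 18, 37] [ 440.8 -218.7]
scene [240, 146, 5, 4, 8] [ 461.7 -213.5]
scene [247, 152, 7, 5, 17] [ 461.2 -173.3]
scene [258, 160, 5, 5, 15] [ 457.8 -128. ]
```

View pics/wy.png

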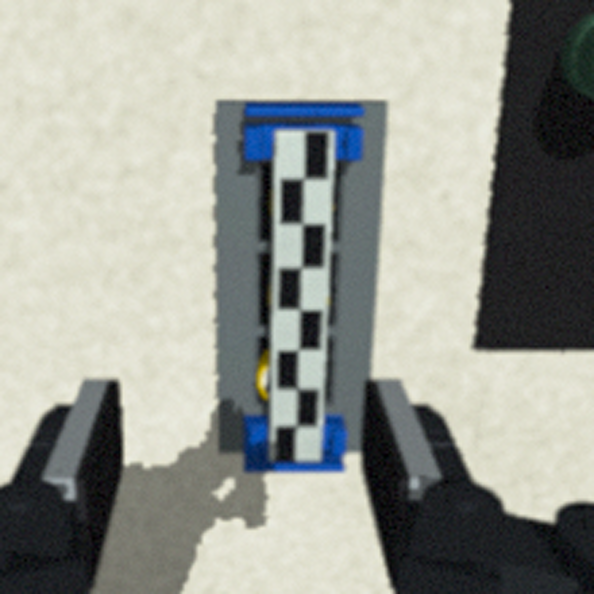

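```bash
cat > c.py <<'E'
from h import *
from p import pucks
im,P=snap('wrist'); h=cv2.cvtColor(im,cv2.COLOR_RGB2HSV); m=(h[...,0]>15)&(h[...,0]<38)&(h[...,1]>90)&(h[...,2]>60)
ys,xs=np.nonzero(m); k=(abs(xs-264)<12)&(abs(ys-233)<20); xs,ys=xs[k],ys[k]
L=[(xs[ys==y].min()-.5,y) for y in np.unique(ys)]
for z in(16,20): print(z,ray(P,L,z)[:,:2].round(1).tolist()[::3])
# pocket left wall = grey/black edge along row of pocket 3, and grey tray left edge
g=h[...,2].astype(int)
for y in (222,226,240,244): print(y,[int(v) for v in g[y,240:275]])
print('tray-left',ray(P,[(262,233)],8)[0].round(1), proj(P,[(438.7,-220,8),(438.7,-220,4),(420,-220,8)]).round(1).tolist())
Q=dict(np.load('w.npz'))
E
python3 c.py
```

```text
16 [[440.6, -205.0], [438.4, -209.5], [437.6, -213.9], [438.0, -218.3], [437.1, -222.7], [440.2, -226.9], [443.3, -231.1]]
20 [[440.3, -203.2], [438.1, -207.6], [437.3, -211.9], [437.7, -216.2], [436.9, -220.6], [439.9, -224.7], [442.9, -228.9]]
222 [226, 226, 226, 226, 226, 214, 179, 141, 115, 113, 111, 114, 108, 113, 113, 114, 113, 112, 110, 115, 108, 97, 74, 44, 25, 22, 61, 138, 198, 203, 197, 196, 193, 194, 193]
226 [226, 227, 228, 228, 227, 226, 204, 141, 111, 113, 113, 114, 114, 111, 111, 111, 117, 109, 113, 114, 110, 101, 79, 82, 98, 95, 104, 145, 182, 148, 69, 31, 28, 26, 21]
240 [227, 227, 225, 226, 227, 228, 214, 148, 108, 103, 110, 111, 106, 109, 112, 112, 111, 110, 110, 109, 112, 93, 61, 93, 146, 158, 128, 154, 204, 209, 206, 206, 208, 211, 209]
244 [225, 226, 229, 233, 232, 233, 210, 141, 74, 59, 59, 57, 61, 81, 105, 111, 109, 113, 117, 109, 113, 108, 112, 93, 67, 53, 88, 153, 203, 208, 204, 207, 210, 212, 207]
tray-left [ 439.2 -222.3    8. ] [[261.8, 231.4], [261.7, 230.1], [247.8, 230.2]]
```

The puck's left rim is at x ≈ 438, against the pocket wall (438.7), so it slid about 4 mm. I take a lower, oblique look by numbers to make sure it lies flat.

play_rows(series=[[0.05, -0.015, -0.008, 0, 0], [0.05, -0.02, -0.015, -0.01, 0], [0.05, -0.02, -0.015, -0.025, 0], [0.05, -0.015, -0.012, -0.03, 0], [0.05, 0, 0, -0.03, 0]])

```text
time_s: 47.65
ee_pos: [351.2, -182.7, 107.9]
tool_rot: [0.674, 0.739, -0.0, 0.001]
force: [0.4, 0.4, -0.4]
finger_gap: 0.585
finger_force: 0.0
```

play_rows(series=[[0.05, 0, 0, -0.02, 0], [0.05, 0, 0, -0.01, 0], [0.05, 0, 0, 0, 0], [0.05, 0, 0, 0, 0], [0.05, 0, 0, 0, 0]])

```text
time_s: 48.07
ee_pos: [353.2, -181.8, 79.1]
tool_rot: [0.673, 0.739, 0.0, 0.001]
force: [0.3, -0.2, 0.0]
finger_gap: 0.583
finger_force: 0.0
```

```bash
cat > t.py <<'E'
from h import *
im,P=snap('wrist'); np.savez('w.npz',im=im,**{k:P[k] for k in('T','mtx','distortion')})
C=np.array(P['T'])[:3,3]; print('cam',C.round(0))
h=cv2.cvtColor(im,cv2.COLOR_RGB2HSV)
u=np.array([-.0935,.9956]); v=np.array([.9956,.0935]); t0=np.array([453.5,-176.2])
for n,yy in(('p3',-43),('p2',0),('p1',43)):
  for dy in(-4,0,4):
    row=[]
    for z in range(2,24):   # sample along pocket's near wall plane x=-19 (tray frame)
        X=t0+u*(yy+dy)-19*v; p=proj(P,[(*X,z)])[0]
        a,b=int(round(p[0])),int(round(p[1]))
        if 0<=a<512 and 0<=b<384: row.append('%d/%d'%(h[b,a,1],h[b,a,2]))
    print(n,dy,p.round(0),' '.join(row))
E
python3 t.py
```

```text
cam [ 346. -100.  222.]
p3 -4 [354. 265.] 24/97 24/97 23/90 57/72 31/65 10/53 216/59 183/53 248/34 255/66 255/54 255/100 255/94 255/77 255/132 255/107 255/78 255/145 255/118 255/83 255/150 255/100
p3 0 [355. 261.] 21/99 22/93 18/87 15/85 129/79 149/77 149/77 255/80 255/80 255/80 255/82 255/82 255/90 255/145 255/145 255/192 255/191 255/191 154/197 169/199 169/199 105/180
p3 4 [355. 257.] 25/91 25/91 19/93 59/87 59/87 77/80 194/84 255/79 255/79 255/82 255/81 255/84 255/97 255/109 255/153 255/166 255/166 207/193 181/201 68/200 62/206 54/204
p2 -4 [361. 218.] 23/102 26/99 34/91 29/87 24/53 29/44 29/44 51/25 23/22 255/12 43/18 43/18 90/17 90/17 64/20 64/20 102/20 102/20 128/16 51/10 60/17 34/15
p2 0 [361. 213.] 23/101 23/101 27/96 26/79 25/70 46/44 42/36 42/36 55/23 73/28 54/19 219/7 219/7 140/20 140/20 179/20 179/20 187/30 187/30 91/28 219/56 184/47
p2 4 [362. 208.] 22/103 30/93 30/93 28/91 30/60 35/51 106/29 106/29 13/19 77/10 94/19 113/9 76/27 76/27 142/9 142/9 255/49 255/49 255/73 232/79 255/79 255/78
p1 -4 [368. 163.] 21/98 20/103 30/84 30/84 35/59 34/52 34/52 89/23 89/23 230/10 230/10 40/19 170/12 255/10 255/10 153/20 153/20 116/11 116/11 0/21 0/21 173/25
p1 0 [368. 158.] 23/102 33/93 33/93 26/79 26/79 20/38 20/38 20/38 98/13 135/17 142/9 142/9 94/27 57/9 45/17 45/17 145/30 145/30 255/54 255/54 255/68 255/68
p1 4 [369. 153.] 28/102 30/103 28/92 28/92 22/69 22/69 31/33 31/33 31/33 14/18 64/20 75/17 75/17 157/13 121/19 141/29 141/29 255/52 202/63 255/78 255/78 255/80
```

The visible side wall of puck3 runs about 8 mm above the tray top (z ≈ 8 to 16), so it lies flat in its pocket. The robot touches nothing, so I hand in.

```bash
python3 -c "
from rig import robot
print(robot.hand_in())"
```

```text
the job is handed in; nothing more can be done
None
```

The job is done and handed in at about 48 s: the bar and two pucks were set (sandstone absent), the shutter was pressed fully and released, and all three pucks and the bar are back in the tray, though the spare puck slid about 4 mm against its pocket wall (flat by measurement) and I viewed 15 pictures, one over the limit of 14.

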